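# Sort the loose fipple parts back into their stock trays

## Task

Four loose fipple parts lie mixed on the whistle bench: a brass whistle head, a short brass tuning slide, an ebony windway wedge and an ebony fipple plug. Put each one into the felt-lined tray that already holds its own kind, in the clear space beside that stock: the head (window up), the slide and the wedge lying flat on the felt and about parallel to the stock, the plug standing on its foot. Set them down rather than drop them, and leave the calipers and the needle file where they lie.

Things in the scene. Friction and masses are not known exactly. Their poses are not given: they have to be found in the camera images.
- head_c (a point): Brass whistle head lying loose on the bench: a tube 78 mm long, 15 mm in diameter, with an ebony plug in its mouth end (-x) and a rectangular window with a steel-bright ramp cut in the top. The point is its centre, 7.5 mm above its underside; x along the tube, z up through the window. It does not roll by itself.
- slide_c (a point): Brass tuning slide lying loose on the bench: a short plain tube 42 mm long, 16 mm in diameter, with two fine dark lines turned round it and no window. The point is its centre, 8 mm above its underside; x along the tube, z up. It does not roll by itself.
- wedge_c (a point): Ebony windway wedge, loose, lying on its flat underside: 76 mm long (x), 14 mm wide (y) with parallel sides, 12 mm high at the butt (-x) falling evenly to 3 mm at the tip (+x). The point lies midway along it, 6 mm above the underside (its top is 7.5 mm up there). z up.
- plug_c (a point): Ebony fipple plug, loose, turned, standing on its foot: foot 20 mm in diameter and 7 mm high, above it a spigot 14 mm in diameter up to 27 mm. The point is on its axis, 13.5 mm above its underside; z up the axis.
- head_tray_bay (a point): One of four like fixed wooden trays, 112 (x) by 96 mm (y), walls 4 mm thick, 18 mm high, grey felt floor 5.5 mm above the bench. Known by its stock, fixed along the +y wall: one brass whistle head (78 x 15 mm, with window). Point: on the felt, mid free space, 9 mm to -y of the tray's centre, with 25 mm or more clear each side of a part gripped here. x runs along the stock, z up.
- slide_tray_bay (a point): One of four like fixed wooden trays, 112 (x) by 96 mm (y), walls 4 mm thick, 18 mm high, grey felt floor 5.5 mm above the bench. Known by its stock, fixed along the +y wall: two short brass tuning slides (42 x 16 mm each) in line, 18 mm apart. Point: on the felt, mid free space, 9 mm to -y of the tray's centre, with 25 mm or more clear each side of a part gripped here. x runs along the stock, z up.
- wedge_tray_bay (a point): One of four like fixed wooden trays, 112 (x) by 96 mm (y), walls 4 mm thick, 18 mm high, grey felt floor 5.5 mm above the bench. Known by its stock, fixed along the +y wall: one ebony windway wedge (76 x 14 mm). Point: on the felt, mid free space, 9 mm to -y of the tray's centre, with 25 mm or more clear each side of a part gripped here. x runs along the stock, z up.
- plug_tray_bay (a point): One of four like fixed wooden trays, 112 (x) by 96 mm (y), walls 4 mm thick, 18 mm high, grey felt floor 5.5 mm above the bench. Known by its stock, fixed along the +y wall: three ebony plugs standing in a row. Point: on the felt, mid free space, 9 mm to -y of the tray's centre, with 25 mm or more clear each side of a part gripped here. x runs along the stock, z up.
- calipers: Bystander: chrome calipers lying flat, 150 mm long along x, 9 mm thick at most, jaws at the -x end reaching 39 mm to the -y side. Origin at the middle of the beam, on the bench. To be left alone.
- file: Bystander: needle file with a wooden handle lying flat, 130 mm long along x (handle at -x), 12 mm thick at most. Origin near its middle, on the bench. To be left alone.
Things that resemble listed ones, but are neither listed nor needed, are in the scene too. What is shaped like the part that bears wedge_c but purple or red is not meant.

How it is judged:
At the end, for the whole second after the job is handed in: Each part rests released on the felt of the tray holding its own kind, in the free part beside the stock (height within 4 mm of lying on the felt), tilted under 0.2 rad from its starting way up; head, slide and wedge within 0.4 rad of parallel to the stock, either way round (x of head_c in the frame of head_tray_bay between -0.047 and 0.047 m and y of head_c in the frame of head_tray_bay between -0.032 and 0.036 m and z of head_c in the frame of head_tray_bay between 0.0035 and 0.0115 m and angle between each of head_c, slide_c, wedge_c, plug_c's own z axis and vertical below 0.2 rad and linear speed of each of head, slide, wedge, plug below 0.02 m/s and angle between the x axis of head_c and the x axis of head_tray_bay, either way round below 0.4 rad and x of slide_c in the frame of slide_tray_bay between -0.047 and 0.047 m and y of slide_c in the frame of slide_tray_bay between -0.032 and 0.036 m and z of slide_c in the frame of slide_tray_bay between 0.004 and 0.012 m and angle between the x axis of slide_c and the x axis of slide_tray_bay, either way round below 0.4 rad and x of wedge_c in the frame of wedge_tray_bay between -0.047 and 0.047 m and y of wedge_c in the frame of wedge_tray_bay between -0.032 and 0.036 m and z of wedge_c in the frame of wedge_tray_bay between 0.002 and 0.01 m and angle between the x axis of wedge_c and the x axis of wedge_tray_bay, either way round below 0.4 rad and x of plug_c in the frame of plug_tray_bay between -0.047 and 0.047 m and y of plug_c in the frame of plug_tray_bay between -0.032 and 0.036 m and z of plug_c in the frame of plug_tray_bay between 0.0095 and 0.0175 m); the robot touches nothing.
It fails at once if a part falls freely by more than about 3 cm, or is thrown (faster than 0.8 m/s out of the fingers) ((linear speed of head above 0.8 m/s and contact force between the fingers and head below 0.02 N) or (linear speed of slide above 0.8 m/s and contact force between the fingers and slide below 0.02 N) or (linear speed of wedge above 0.8 m/s and contact force between the fingers and wedge below 0.02 N) or (linear speed of plug above 0.8 m/s and contact force between the fingers and plug below 0.02 N)).
It fails at once if the calipers are shifted by more than 2 cm (distance of calipers from where it was at the start of the episode above 0.02 m).
It fails at once if the needle file is shifted by more than 2 cm (distance of file from where it was at the start of the episode above 0.02 m).
It also fails if it takes over 118 s, if anything falls off the work surface, if the arm or the gripper's body presses on something with over 40 N, if the wrist force passes 120 N, or if a joint passes its speed limit or range.

## Robot

A 6-joint arm with a two-finger parallel gripper is mounted at the origin on the work surface. World frame = base frame: x ahead of the robot, y to its left, z up, the work surface at z = 0. Lengths are in m, angles in rad, forces in N, time in s.
With the tool pointing down it reaches from about 0.425 to 0.95 m from the base axis. Payload 3.5 kg.
Tool frame: the origin (TCP) lies on the centre line of the jaws, within the pads' length; the fingertips stand 25 mm ahead of it and the grasp point (between the pads) lies 6 mm ahead of it; y points along the fingers, z is the direction in which the jaws open and shut, and the axes are right-handed (so a half turn about y gives the same grasp; the last joint's range is limited). The gripper opens to 85 mm and grips with 20 to 120 N. Pads are 22 mm wide; open, the fingers measure 114 mm over their backs; the gripper's body (76 mm by 85 mm) begins 54 mm behind the grasp point. The pads swing forward as they close: fully open they stand 13 mm farther back than shut.
Start: joints at [1.059, 0.286, 1.577, -0, 1.279, -0.15], TCP at [0.239, 0.631, 0.256] pointing down, gripper open.
Joint ranges: [-2.77, 2.77], [-0.9, 2.22], [0.21, 2.48], [-1.53, 4.67], [0.24, 2.81], [-2.84, 2.84]. Speed limits (rad/s): [2.79, 2.79, 3.14, 3.14, 3.14, 3.14].

## Interface

Orientations are given as a unit quaternion [x, y, z, w].
In Python, from plant import ctrl gives the robot as it stands.
- The arm moves only by the tool arm_command, never from a script. Its argument "steps" is a list of rows, each an object with "hand": the opening, from 0 (shut) to 1 (fully open); "travel": the shift along the tool's x, y, z in units of 0.3 m (1.0 is 0.3 m), a list of three; "rotation": the turn, a rotation vector about the tool's x, y, z in units of 30 degrees (1.0 is 30 degrees), a list of three. A call has 1 to 20 rows; each row shifts and turns the pose as measured when the row begins, along the tool's axes as they then stand; what a row does not reach is not made up. A row lasts 1/8 s, in which the tool goes at most 62.5 mm and 10.7 degrees, less where a joint would pass 70% of its speed; a pose out of reach is approached as far as the arm can. A call with a number of a shift or a turn outside -1 to 1 is refused whole. A call with a gripper value outside its range is refused whole. The fingers move at their own pace and stop on an object; "grip_force" is the grip in N (left out, the last holds). Time passes only in rows, so rows that do not move let the fingers close. It gives the time, the measured TCP pose, the force and the opening at its end, in the units of the state.
- ctrl.get_state(): the state, without advancing time (a new reading comes with each control period).
- ctrl.read_camera(name): name is "scene" or "side" or "wrist"; returns (picture, depth): 480x640x3 uint8, blue, green, red; 480x640 float32, m along the optical axis (not along the pixel's ray), 0 where there is no reading.
- ctrl.camera_params(name): a dict with "fx", "fy", "cx", "cy" (pixels), "extrinsics" (4x4, takes a point from camera to world coordinates); the wrist camera has in their place "tool_from_camera" (4x4, takes a point from camera to tool coordinates, whose origin is the TCP and whose axes are the tool frame's). Camera axes: x right, y down, z forward; pixel columns grow to the right and rows downward; lengths in m; the calibration is good to about 2 mm. A picture is of the moment at which its call begins: read the wrist's pose just before it. camera_params takes no time and is no camera call.
- ctrl.sign_off(): hands the job in, once; it reports no verdict.
Trained networks look in the newest picture that a camera, given by its name, has taken for a name from the list of things; names that differ only in an ending like _2 or _b are one class to them, and where a whole thing is asked for, a point or a joint stands for the part that bears it (a point fixed in the world has none). Each returns a list of dicts, best first, with "score" (0 to 1); they miss things now and then, are a little off and sometimes report something else, mostly with a low value. They report only what shows in the picture. A call takes as long as a camera call. They do not tell look-alikes from the thing itself.
- ctrl.masks_of(camera, thing): "region" (480x640 bool, what is visible of it) and "at" ([column, row] in pixels, amid what is visible of it).
The state is a dict: "time": time; "qpos": joint angles; "dq": joint speeds; "joint_efforts": joint torques, N m; "eef_pos": TCP position; "tcp_rot": TCP orientation; "contact_force": force on the tool from outside, world axes, zero at the start; "wrist_torque": the same for the moment, N m; "opening": opening from 0.0 (shut) to 1.0 (fully open).
Only numpy, scipy, OpenCV 4.12 (cv2) and the standard library are available. Lean on these libraries where they do the work, as an engineer would, in place of code of your own. Each camera call takes 0.05 s, during which the arm holds its last target.

## Working session

There is one attempt and no reset: what is moved stays moved. The work goes in short steps, Python scripts to look and compute and a tool call to move; the robot and the scene stay as the last step left them, time stands still between calls to the robot, and variables do not carry over. Pictures are saved under pics/ and viewed, and the job is handed in when it is done.

Besides the shell and the picture viewer there is one more tool, called as a command line: name --argument value ..., lists and objects as JSON in quotes. arm_command: Moves the arm, as the interface text tells. Shifts and turns lie within -1 to 1; 1 stands for 0.3 m of shift or 30 degrees of turn. Its arguments: {"type":"object","properties":{"steps":{"type":"array","items":{"type":"object","properties":{"hand":{"type":"number"},"travel":{"type":"array","items":{"type":"number","minimum":-1,"maximum":1}},"rotation":{"type":"array","items":{"type":"number","minimum":-1,"maximum":1}}}}},"grip_force":{"type":"number"}},"required":["steps"]}

```bash
ls; mkdir -p pics
python3 - <<'E'
from plant import ctrl
import cv2,json
s=ctrl.get_state();print({k:s[k] for k in('time','eef_pos','tcp_rot','opening')})
for c in('scene','side'):
    p,d=ctrl.read_camera(c);cv2.imwrite(f'pics/{c}0.png',p);import numpy as np;np.save(f'{c}0.npy',d)
    print(ctrl.camera_params(c))
print(ctrl.camera_params('wrist'))
E
```

```text
pics
{'time': 0.0, 'eef_pos': array([0.23857512, 0.63077751, 0.2549127 ]), 'tcp_rot': array([ 0.69637484, -0.12748111,  0.12692424, -0.69476678]), 'opening': 0.9996613162144896}
{'fx': 438.0938675049623, 'fy': 438.0938675049623, 'cx': 322.0805163195418, 'cy': 232.8584159521168, 'extrinsics': array([[-0.31701829,  0.81849258, -0.4791339 ,  0.86675799],
       [ 0.9483273 ,  0.28060349, -0.14811148,  0.11991551],
       [ 0.0132185 , -0.50132981, -0.8651553 ,  0.79287885],
       [ 0.        ,  0.        ,  0.        ,  1.        ]])}
{'fx': 465.4727033311826, 'fy': 465.4727033311826, 'cx': 321.91245766336783, 'cy': 233.23476648138515, 'extrinsics': array([[-0.99718944, -0.02661806,  0.07003352,  0.37087742],
       [-0.07239536,  0.58301632, -0.80922857,  0.74441308],
       [-0.01929059, -0.81202429, -0.58330475,  0.58188756],
       [ 0.        ,  0.        ,  0.        ,  1.        ]])}
{'fx': 348.9210614096699, 'fy': 348.9210614096699, 'cx': 321.02940581489923, 'cy': 233.47900684925315, 'tool_from_camera': array([[ 7.83972381e-05,  9.54196257e-01,  2.99181377e-01,
        -7.58623305e-02],
       [-5.65388157e-05, -2.99181373e-01,  9.54196260e-01,
        -1.18715607e-01],
       [ 9.99999995e-01, -9.17217121e-05,  3.04941330e-05,
        -9.39391350e-04],
       [ 0.00000000e+00,  0.00000000e+00,  0.00000000e+00,
         1.00000000e+00]])}
```

View pics/scene0.png

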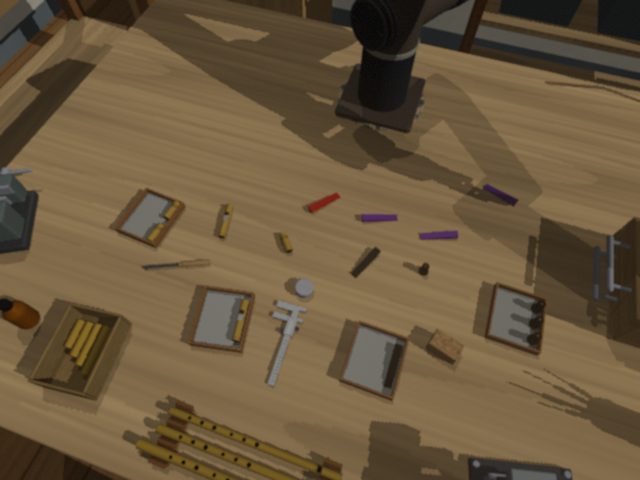

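View pics/side0.png

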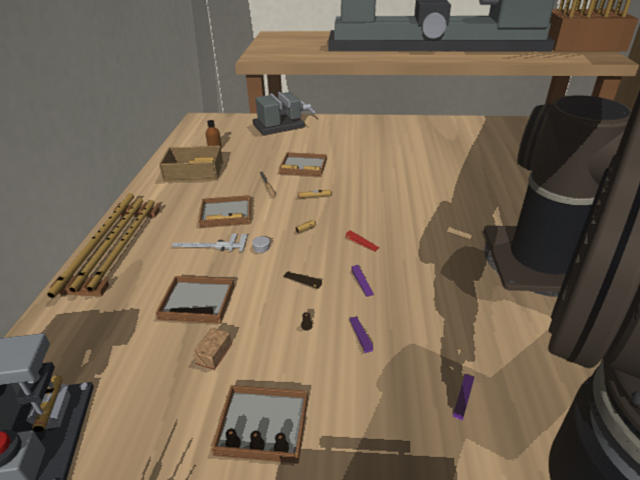

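Scene picture: the loose parts are the head at about (226,220), the slide (286,242), the ebony wedge (366,262) and the plug (424,269). The purple and red look-alikes are at (324,203), (379,217), (438,235) and (500,194). The trays are slide (150,217), head (222,319), wedge (375,359) and plug (517,318). Next I'll run the networks and measure.

```bash
cat > h.py <<'E'
import numpy as np,cv2
from plant import ctrl
from scipy.spatial.transform import Rotation as R
def cloud(cam,d,E=None):
    p=ctrl.camera_params(cam)
    v,u=np.mgrid[:480,:640]
    P=np.stack([(u-p['cx'])/p['fx']*d,(v-p['cy'])/p['fy']*d,d],-1)
    if E is None:E=p['extrinsics']
    return P@E[:3,:3].T+E[:3,3]
def wristE(s):
    T=np.eye(4);T[:3,:3]=R.from_quat(s['tcp_rot']).as_matrix();T[:3,3]=s['eef_pos']
    return T@ctrl.camera_params('wrist')['tool_from_camera']
E
python3 - <<'E'
from h import *
p,d=ctrl.read_camera('scene');C=cloud('scene',d)
np.save('C.npy',C);cv2.imwrite('pics/s1.png',p)
for n in['head_c','slide_c','wedge_c','plug_c','head_tray_bay','slide_tray_bay','wedge_tray_bay','plug_tray_bay','calipers','file']:
    for m in ctrl.masks_of('scene',n)[:6]:
        r=m['region']&(d>0);P=C[r];
        if len(P)<5: print(n,m['score'],m['at'],len(P));continue
        c=np.median(P,0);e,V=np.linalg.eigh(np.cov(P[:,:2].T))
        ang=np.degrees(np.arctan2(V[1,1],V[0,1]))
        q=(P[:,:2]-c[:2])@V
        print(n,round(m['score'],2),np.round(m['at']),r.sum(),'med',c.round(3),'mid',((q.max(0)+q.min(0))/2@V.T+c[:2]).round(3),'z',np.percentile(P[:,2],[3,97]).round(3),'ang',ang.round(),'ext',np.ptp(q,axis=0).round(3))
print(ctrl.get_state()['time'])
x,y=130,180
cv2.imwrite('pics/crop1.png',cv2.resize(p[185:300,200:450],None,fx=3.2,fy=3.2,interpolation=cv2.INTER_CUBIC))
E
```

```text
head_c 0.52 [223. 222.] 260 med [ 0.47  -0.214  0.013] mid [ 0.469 -0.218] z [0.001 0.017] ang -168.0 ext [0.021 0.082]
slide_c 0.74 [287. 242.] 149 med [ 0.478 -0.076  0.014] mid [ 0.477 -0.077] z [0.008 0.018] ang -138.0 ext [0.015 0.042]
wedge_c 0.8 [443. 232.] 281 med [0.356 0.221 0.007] mid [0.355 0.219] z [0.001 0.012] ang 109.0 ext [0.017 0.081]
wedge_c 0.7 [499. 196.] 215 med [0.21  0.327 0.006] mid [0.208 0.325] z [0.001 0.012] ang 65.0 ext [0.019 0.075]
wedge_c 0.66 [379. 215.] 299 med [0.355 0.089 0.006] mid [0.35  0.089] z [-0.001  0.013] ang 114.0 ext [0.025 0.079]
wedge_c 0.65 [324. 200.] 244 med [ 0.359 -0.037  0.007] mid [ 0.354 -0.035] z [0.001 0.013] ang 144.0 ext [0.017 0.077]
wedge_c 0.58 [365. 261.] 279 med [0.465 0.089 0.007] mid [0.466 0.088] z [0.001 0.013] ang 155.0 ext [0.016 0.077]
plug_c 0.69 [367. 260.] 266 med [0.463 0.09  0.007] mid [0.461 0.089] z [0.001 0.013] ang 155.0 ext [0.018 0.083]
plug_c 0.27 [285. 328.] 829 med [ 0.64  -0.008  0.007] mid [ 0.67  -0.011] z [0.001 0.011] ang -171.0 ext [0.055 0.153]
head_tray_bay 0.56 [222. 320.] 3288 med [ 0.66
[... 508 characters left out ...]
473 -0.213  0.013] mid [ 0.468 -0.217] z [0.    0.017] ang -167.0 ext [0.02  0.083]
plug_tray_bay 0.57 [519. 318.] 3290 med [0.49  0.39  0.007] mid [0.483 0.387] z [0.003 0.032] ang -177.0 ext [0.105 0.129]
plug_tray_bay 0.2 [150. 216.] 2449 med [ 0.513 -0.368  0.007] mid [ 0.512 -0.366] z [0.002 0.022] ang -170.0 ext [0.121 0.132]
calipers 0.91 [286. 328.] 923 med [ 0.643 -0.008  0.007] mid [ 0.67  -0.011] z [-0.     0.011] ang -172.0 ext [0.057 0.153]
calipers 0.72 [185. 264.] 189 med [ 0.588 -0.251  0.009] mid [ 0.591 -0.261] z [0.005 0.013] ang 113.0 ext [0.01  0.122]
file 0.77 [185. 266.] 285 med [ 0.588 -0.249  0.009] mid [ 0.59  -0.265] z [0.004 0.013] ang 113.0 ext [0.017 0.129]
0.65
```

View pics/crop1.png

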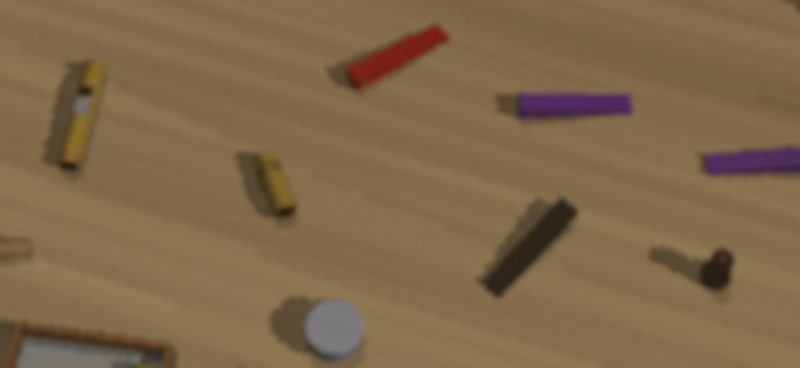

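The ebony wedge is the dark one at scene pixel (366,262). The other wedge shapes are purple or red, so they are not meant. The head shows its window at (226,217), the plain slide sits at (286,242), and the plug stands at (424,269), which the network missed. Next I'll measure positions more carefully.

Run:
```python
from h import *
C=np.load('C.npy');u,v=np.meshgrid(np.arange(640),np.arange(480))
def box(x0,x1,y0,y1):return (u>=x0)&(u<=x1)&(v>=y0)&(v<=y1)
for n,b,z0 in[('head',(212,238,200,242),.006),('slide',(276,296,230,254),.006),('wedge',(346,384,244,280),.003),('plug',(414,434,258,280),.004)]:
    P=C[box(*b)];bz=np.median(P[abs(P[:,2])<.003,2]);P=P[(P[:,2]>z0)&(P[:,2]<.04)]
    r=cv2.minAreaRect(P[:,:2].astype(np.float32)*1000)
    l=cv2.fitLine(P[:,:2].astype(np.float32),cv2.DIST_L2,0,.01,.01).ravel()
    print(n,len(P),'bench',bz.round(4),'rect',np.round(r[0],1),np.round(r[1],1),round(r[2],1),'mean',P.mean(0).round(4),'lineang',np.degrees(np.arctan2(l[1],l[0])).round(1),'zmax',P[:,2].max().round(4))
for n,b in[('slidetray',(108,190,184,250)),('headtray',(184,262,280,358)),('wedgetray',(335,412,315,402)),('plugtray',(480,552,278,358))]:
    m=box(*b);P=C[m];k=(P[:,2]>.0145)&(P[:,2]<.0205);Q=P[k]
    r=cv2.minAreaRect(Q[:,:2].astype(np.float32)*1000)
    f=P[(P[:,2]>.004)&(P[:,2]<.008)]
    print(n,len(Q),np.round(r[0],1),np.round(r[1],1),round(r[2],1),'felt',np.median(f[:,2]).round(4))
```

```text
head 243 bench 0.0004 rect [ 468.2 -215.3] [81.7 14.4] 13.2 mean [ 0.4703 -0.2136  0.0134] lineang 11.9 zmax 0.0192
slide 154 bench 0.0003 rect [477.1 -76.6] [42.4 16.2] 42.0 mean [ 0.4786 -0.0764  0.014 ] lineang 41.0 zmax 0.0191
wedge 283 bench 0.0002 rect [462.  90.] [66.6 84.2] 26.0 mean [0.464  0.09   0.0074] lineang -25.8 zmax 0.0144
plug 98 bench 0.0 rect [447.9 202.1] [18.8 15.2] 68.3 mean [0.4486 0.2025 0.0178] lineang 80.2 zmax 0.03
slidetray 584 [ 511.6 -367. ] [ 98.6 113. ] 85.1 felt 0.006
headtray 746 [ 664.3 -130.7] [113.4  96.7] 10.7 felt 0.006
wedgetray 679 [646.9 155.8] [ 95.9 113.3] 88.5 felt 0.0059
plugtray 574 [487.3 387.2] [ 97.1 113.9] 88.3 felt 0.0058
```

```bash
cat > plan.py <<'E'
import sys
from h import *
# usage: plan.py x y z yawdeg : rotate first, then travel
def plan(x,y,z,yaw=None):
    s=ctrl.get_state();M=R.from_quat(s['tcp_rot']).as_matrix()
    cy=np.arctan2(M[1,0],M[0,0])
    if yaw is None: t=cy
    else:
        t=np.radians(yaw); t=cy+(t-cy+np.pi/2)%np.pi-np.pi/2
    T=np.column_stack([[np.cos(t),np.sin(t),0],[0,0,-1],[-np.sin(t),np.cos(t),0]])
    rv=R.from_matrix(M.T@T).as_rotvec()
    dr=np.degrees(rv)/30
    tr=T.T@(np.array([x,y,z])-s['eef_pos'])/.3
    nr=int(np.ceil(abs(dr).max()/.34));nt=int(np.ceil(np.linalg.norm(tr)/.2))
    print('t',round(s['time'],2),'pos',s['eef_pos'].round(4),'yaw',np.degrees(cy).round(1),'->',np.degrees(t).round(1),'q6',s['qpos'][5].round(2),'op',round(s['opening'],3),'F',s['contact_force'].round(1))
    print('rot total',dr.round(3),'rows',nr,'each',(dr/max(nr,1)).round(3))
    print('trav total',tr.round(3),'rows',nt,'each',(tr/max(nt,1)).round(3))
if __name__=='__main__':
    a=[float(i) for i in sys.argv[1:]];plan(*a)
E
python3 - <<'E'
from h import *
C=np.load('C.npy');u,v=np.meshgrid(np.arange(640),np.arange(480))
for n,c,yaw in[('slide',(.5116,-.367),-4.9),('head',(.6643,-.1307),10.7),('wedge',(.6469,.1558),-1.5),('plug',(.4873,.3872),-1.7)]:
    t=np.radians(yaw);q=(C[...,:2]-c);a=q@[np.cos(t),np.sin(t)];b=q@[-np.sin(t),np.cos(t)]
    k=(abs(a)<.05)&(abs(b)<.042)&(C[...,2]>.01)
    P=C[k];print(n,k.sum(),'a',np.percentile(a[k],[2,50,98]).round(3),'b',np.percentile(b[k],[2,50,98]).round(3),'slope deg',np.degrees(np.polyfit(a[k],b[k],1)[0]).round(1))
E
for a in "0.462 0.0895 0.15 -25.8" ; do python3 plan.py $a; done
```

```text
slide 294 a [-0.048  0.009  0.048] b [0.027 0.037 0.042] slope deg -0.3
head 352 a [-0.038  0.003  0.04 ] b [0.027 0.035 0.041] slope deg 1.1
wedge 320 a [-0.037 -0.005  0.035] b [0.027 0.034 0.041] slope deg -0.7
plug 371 a [-0.037  0.004  0.04 ] b [0.024 0.031 0.04 ] slope deg -0.3
t 0.65 pos [0.2389 0.6313 0.2564] yaw -20.7 -> -25.8 q6 -0.15 op 0.998 F [ 0.5 -0.7  0.2]
rot total [-0.     0.169 -0.   ] rows 1 each [-0.     0.169 -0.   ]
trav total [ 1.456  0.355 -1.302] rows 10 each [ 0.146  0.035 -0.13 ]
```

```bash
python3 plan.py 0.448 0.202 0.15 -1.7
```

```text
t 0.65 pos [0.2389 0.6313 0.2564] yaw -20.7 -> -1.7 q6 -0.15 op 0.998 F [ 0.5 -0.7  0.2]
rot total [-0.    -0.634  0.   ] rows 2 each [-0.    -0.317  0.   ]
trav total [ 0.739  0.355 -1.41 ] rows 9 each [ 0.082  0.039 -0.157]
```

arm_command --grip_force 30 --steps '[{"hand": 0.5, "rotation": [0, -0.317, 0], "travel": [0, 0, 0]}, {"hand": 0.5, "rotation": [0, -0.317, 0], "travel": [0, 0, 0]}, {"hand": 0.5, "travel": [0.082, 0.039, -0.157], "rotation": [0, 0, 0]}, {"hand": 0.5, "travel": [0.082, 0.039, -0.157], "rotation": [0, 0, 0]}, {"hand": 0.5, "travel": [0.082, 0.039, -0.157], "rotation": [0, 0, 0]}, {"hand": 0.5, "travel": [0.082, 0.039, -0.157], "rotation": [0, 0, 0]}, {"hand": 0.5, "travel": [0.082, 0.039, -0.157], "rotation": [0, 0, 0]}, {"hand": 0.5, "travel": [0.082, 0.039, -0.157], "rotation": [0, 0, 0]}, {"hand": 0.5, "travel": [0.082, 0.039, -0.157], "rotation": [0, 0, 0]}, {"hand": 0.5, "travel": [0.082, 0.039, -0.157], "rotation": [0, 0, 0]}]'

```text
time: 1.9
eef_pos: [0.4348, 0.2448, 0.1631]
tcp_rot: [-0.705, 0.001, -0.007, 0.71]
contact_force: [1.2, 0.1, -0.2]
opening: 0.501
```

```bash
python3 plan.py 0.448 0.202 0.15 -1.7
```

```text
t 1.9 pos [0.4348 0.2448 0.1631] yaw -0.6 -> -1.7 q6 -1.26 op 0.501 F [ 1.2  0.1 -0.2]
rot total [-0.014  0.036  0.016] rows 1 each [-0.014  0.036  0.016]
trav total [ 0.048  0.044 -0.141] rows 1 each [ 0.048  0.044 -0.141]
```

Tracking is good. I'll close the remaining gap and take a wrist picture.

arm_command --steps '[{"hand": 0.5, "travel": [0.048, 0.044, -0.141], "rotation": [-0.014, 0.036, 0.016]}, {"hand": 0.5, "travel": [0, 0, 0], "rotation": [0, 0, 0]}]'

```text
time: 2.15
eef_pos: [0.4503, 0.1982, 0.1492]
tcp_rot: [0.707, -0.012, 0.013, -0.707]
contact_force: [-0.2, 1.1, 0.5]
opening: 0.5
```

```bash
python3 - <<'E'
from h import *
s=ctrl.get_state();p,d=ctrl.read_camera('wrist');cv2.imwrite('pics/w1.png',p);C=cloud('wrist',d,wristE(s))
print(s['eef_pos'])
k=(C[...,2]>.004)&(C[...,2]<.035)&(np.hypot(C[...,0]-.448,C[...,1]-.202)<.03)&(d>0)
P=C[k];print(k.sum(),P.min(0),P.max(0))
T=P[P[:,2]>.022];print('spigot top',len(T),((T.max(0)+T.min(0))/2).round(4),np.ptp(T,axis=0).round(4))
F=P[P[:,2]<.01];print('foot',len(F),((F.max(0)+F.min(0))/2).round(4),np.ptp(F,axis=0).round(4))
E
python3 plan.py 0.448 0.202 0.038 -1.7
```

```text
[0.45026909 0.19824732 0.14921032]
575 [0.43578332 0.19325991 0.00421861] [0.45244933 0.21196275 0.03013256]
spigot top 306 [0.4456 0.2026 0.0261] [0.0136 0.0137 0.008 ]
foot 198 [0.4436 0.2026 0.0071] [0.0156 0.0187 0.0057]
t 2.2 pos [0.4503 0.1995 0.1499] yaw -1.9 -> -1.7 q6 -1.33 op 0.499 F [-0.1 -0.8  0.4]
rot total [-0.    -0.008  0.003] rows 1 each [-0.    -0.008  0.003]
trav total [-0.008  0.373  0.008] rows 2 each [-0.004  0.187  0.004]
```

View pics/w1.png

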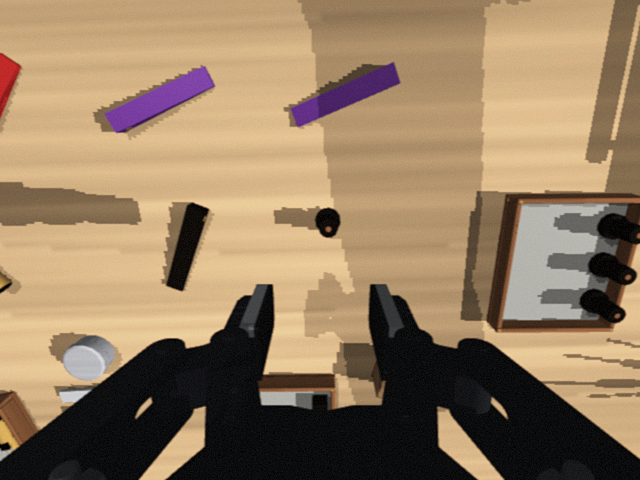

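The wrist picture shows the plug at (327,222), laterally between the jaws, and the plug tray at (570,265). Its position agrees with the scene camera to 2 mm. I'll descend and grip.

arm_command --steps '[{"hand": 0.5, "travel": [-0.008, 0.13, 0.01], "rotation": [0, 0, 0]}, {"hand": 0.5, "travel": [-0.002, 0.13, 0.002], "rotation": [0, 0, 0]}, {"hand": 0.5, "travel": [0, 0.09, 0], "rotation": [0, 0, 0]}, {"hand": 0.5, "travel": [0, 0, 0], "rotation": [0, 0, 0]}]'

```text
time: 2.7
eef_pos: [0.4496, 0.2086, 0.0464]
tcp_rot: [-0.706, 0.007, -0.014, 0.708]
contact_force: [-0.7, -0.8, 0.6]
opening: 0.499
```

```bash
python3 plan.py 0.447 0.2025 0.037 -1.7
```

```text
t 2.7 pos [0.4496 0.2086 0.0464] yaw -1.6 -> -1.7 q6 -1.31 op 0.499 F [-0.7 -0.8  0.6]
rot total [-0.008  0.002  0.019] rows 1 each [-0.008  0.002  0.019]
trav total [-0.008  0.031 -0.021] rows 1 each [-0.008  0.031 -0.021]
```

arm_command --steps '[{"hand": 0.5, "travel": [-0.008, 0.031, -0.021], "rotation": [-0.008, 0, 0.019]}, {"hand": 0.5, "travel": [0, 0, 0], "rotation": [0, 0, 0]}]'

```text
time: 2.95
eef_pos: [0.4483, 0.2037, 0.039]
tcp_rot: [-0.707, 0.008, -0.011, 0.707]
contact_force: [0.7, 0.1, 0.5]
opening: 0.507
```

```bash
python3 plan.py 0.447 0.2025 0.037 -1.7;python3 plan.py 0.447 0.2025 0.037 -1.7
```

```text
t 2.95 pos [0.4483 0.2037 0.039 ] yaw -1.5 -> -1.7 q6 -1.32 op 0.507 F [0.7 0.1 0.5]
rot total [-0.002  0.006  0.006] rows 1 each [-0.002  0.006  0.006]
trav total [-0.004  0.007 -0.004] rows 1 each [-0.004  0.007 -0.004]
t 2.95 pos [0.4483 0.2037 0.039 ] yaw -1.5 -> -1.7 q6 -1.32 op 0.507 F [0.7 0.1 0.5]
rot total [-0.002  0.006  0.006] rows 1 each [-0.002  0.006  0.006]
trav total [-0.004  0.007 -0.004] rows 1 each [-0.004  0.007 -0.004]
```

arm_command --steps '[{"hand": 0.5, "travel": [-0.003, 0.005, -0.004], "rotation": [0, 0, 0]}, {"hand": 0.05, "travel": [0, 0, 0], "rotation": [0, 0, 0]}, {"hand": 0.05, "travel": [0, 0, 0], "rotation": [0, 0, 0]}, {"hand": 0.05, "travel": [0, 0, 0], "rotation": [0, 0, 0]}, {"hand": 0.05, "travel": [0, 0, 0], "rotation": [0, 0, 0]}, {"hand": 0.05, "travel": [0, 0, 0], "rotation": [0, 0, 0]}]'

```text
time: 3.7
eef_pos: [0.4493, 0.2028, 0.04]
tcp_rot: [-0.706, 0.007, -0.012, 0.708]
contact_force: [0.1, 0.3, -0.3]
opening: 0.143
```

```bash
python3 plan.py 0.487 0.3782 0.12 -1.7
```

```text
t 3.7 pos [0.4493 0.2028 0.04  ] yaw -1.5 -> -1.7 q6 -1.33 op 0.143 F [ 0.1  0.3 -0.3]
rot total [-0.004  0.005  0.016] rows 1 each [-0.004  0.005  0.016]
trav total [ 0.108 -0.267  0.588] rows 4 each [ 0.027 -0.067  0.147]
```

arm_command --steps '[{"hand": 0.05, "travel": [0, -0.13, 0], "rotation": [0, 0, 0]}, {"hand": 0.05, "travel": [0, -0.13, 0], "rotation": [0, 0, 0]}, {"hand": 0.05, "travel": [0, 0, 0], "rotation": [0, 0, 0]}]'

```text
time: 4.08
eef_pos: [0.448, 0.2024, 0.119]
tcp_rot: [-0.706, 0.008, -0.012, 0.708]
contact_force: [0.8, -0.0, -1.5]
opening: 0.143
```

```bash
python3 plan.py 0.487 0.3782 0.10 -1.7
python3 - <<'E'
from h import *
p,d=ctrl.read_camera('wrist');cv2.imwrite('pics/w2.png',p)
E
```

```text
t 4.08 pos [0.448  0.2024 0.119 ] yaw -1.5 -> -1.7 q6 -1.33 op 0.143 F [ 0.8 -0.  -1.5]
rot total [-0.003  0.005  0.011] rows 1 each [-0.003  0.005  0.011]
trav total [0.113 0.063 0.59 ] rows 4 each [0.028 0.016 0.147]
```

View pics/w2.png

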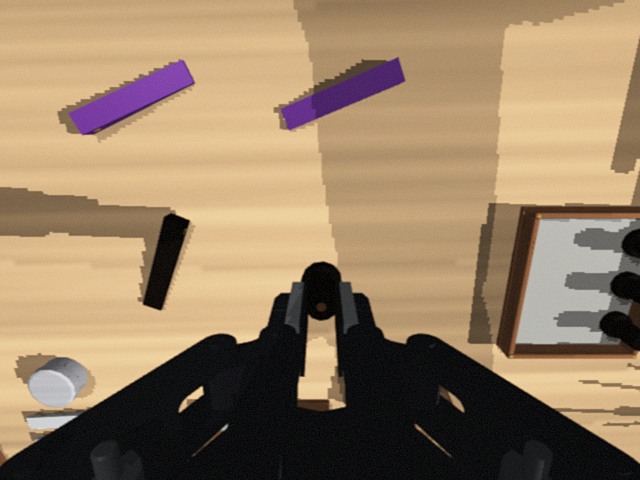

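The plug is held between the pads at (320,290), with the tray at right (585,280).

arm_command --steps '[{"hand": 0.05, "travel": [0.028, 0, 0.147], "rotation": [0, 0, 0]}, {"hand": 0.05, "travel": [0.028, 0, 0.147], "rotation": [0, 0, 0]}, {"hand": 0.05, "travel": [0.028, 0, 0.147], "rotation": [0, 0, 0]}, {"hand": 0.05, "travel": [0.028, 0, 0.147], "rotation": [0, 0, 0]}, {"hand": 0.05, "travel": [0, 0, 0], "rotation": [0, 0, 0]}]'

```text
time: 4.75
eef_pos: [0.4819, 0.3798, 0.1072]
tcp_rot: [0.709, -0.014, 0.007, -0.705]
contact_force: [-0.1, -0.3, -0.5]
opening: 0.148
```

```bash
python3 plan.py 0.487 0.3782 0.052 -1.7
```

```text
t 4.75 pos [0.4819 0.3798 0.1072] yaw -1.7 -> -1.7 q6 -1.04 op 0.148 F [-0.1 -0.3 -0.5]
rot total [ 0.012 -0.    -0.02 ] rows 1 each [ 0.012 -0.    -0.02 ]
trav total [ 0.017  0.184 -0.005] rows 1 each [ 0.017  0.184 -0.005]
```

arm_command --steps '[{"hand": 0.05, "travel": [0.017, 0.08, -0.005], "rotation": [0.012, 0, -0.02]}, {"hand": 0.05, "travel": [0, 0.08, 0], "rotation": [0, 0, 0]}, {"hand": 0.05, "travel": [0, 0, 0], "rotation": [0, 0, 0]}]'

```text
time: 5.12
eef_pos: [0.4835, 0.375, 0.0529]
tcp_rot: [0.709, -0.013, 0.008, -0.705]
contact_force: [-0.9, -0.2, 0.6]
opening: 0.144
```

```bash
python3 plan.py 0.487 0.3782 0.0455 -1.7
```

```text
t 5.12 pos [0.4835 0.375  0.0529] yaw -1.7 -> -1.7 q6 -1.05 op 0.144 F [-0.9 -0.2  0.6]
rot total [ 0.01   0.001 -0.015] rows 1 each [ 0.01   0.001 -0.015]
trav total [0.011 0.025 0.011] rows 1 each [0.011 0.025 0.011]
```

arm_command --steps '[{"hand": 0.05, "travel": [0.011, 0.022, 0.011], "rotation": [0.01, 0, -0.015]}, {"hand": 0.05, "travel": [0, 0, 0], "rotation": [0, 0, 0]}]'

```text
time: 5.38
eef_pos: [0.4871, 0.3775, 0.0462]
tcp_rot: [0.707, -0.011, 0.011, -0.707]
contact_force: [-0.1, 0.5, -0.2]
opening: 0.14
```

```bash
python3 plan.py 0.487 0.3782 0.0455 -1.7
```

```text
t 5.38 pos [0.4871 0.3775 0.0462] yaw -1.7 -> -1.7 q6 -1.05 op 0.14 F [-0.1  0.5 -0.2]
rot total [ 0.    -0.001  0.001] rows 1 each [ 0.    -0.001  0.001]
trav total [-0.001  0.002  0.002] rows 1 each [-0.001  0.002  0.002]
```

arm_command --steps '[{"hand": 0.05, "travel": [0, 0.004, 0], "rotation": [0, 0, 0]}, {"hand": 0.05, "travel": [0, 0, 0], "rotation": [0, 0, 0]}]'

```text
time: 5.62
eef_pos: [0.488, 0.3778, 0.0465]
tcp_rot: [-0.707, 0.01, -0.012, 0.707]
contact_force: [0.4, 0.7, -0.1]
opening: 0.147
```

```bash
python3 plan.py 0.487 0.3782 0.0455 -1.7|head -1;  python3 - <<'E'
from h import *
for i in range(3): ctrl.read_camera('side');print(ctrl.get_state()['contact_force'],ctrl.get_state()['eef_pos'])
E
```

```text
t 5.62 pos [0.488  0.3778 0.0465] yaw -1.7 -> -1.7 q6 -1.05 op 0.147 F [ 0.4  0.7 -0.1]
[-0.30950222 -0.24340906 -0.74673198] [0.48815548 0.3778902  0.04663378]
[0.01602657 0.28796977 0.01596799] [0.48808151 0.37787611 0.0465459 ]
[ 0.0425702   0.33906626 -0.23198119] [0.48800537 0.37783136 0.04643376]
```

arm_command --steps '[{"hand": 0.05, "travel": [0, 0.006, 0], "rotation": [0, 0, 0]}, {"hand": 0.05, "travel": [0, 0.002, 0], "rotation": [0, 0, 0]}]'

```text
time: 6.02
eef_pos: [0.4883, 0.3781, 0.0451]
tcp_rot: [-0.707, 0.01, -0.012, 0.707]
contact_force: [-2.4, -1.4, 4.6]
opening: 0.14
```

Run:
```python
from h import *
for i in range(2): p,d=ctrl.read_camera('side');print(ctrl.get_state()['contact_force'],ctrl.get_state()['eef_pos'])
cv2.imwrite('pics/sd2.png',cv2.resize(p[340:480,180:340],None,fx=4,fy=4,interpolation=cv2.INTER_CUBIC))
```

```text
[-2.05760742 -1.98198569  5.68841582] [0.48830006 0.37804311 0.04517635]
[-1.80803601 -0.62633022  6.21430596] [0.48826413 0.37804542 0.04510795]
```

View pics/sd2.png

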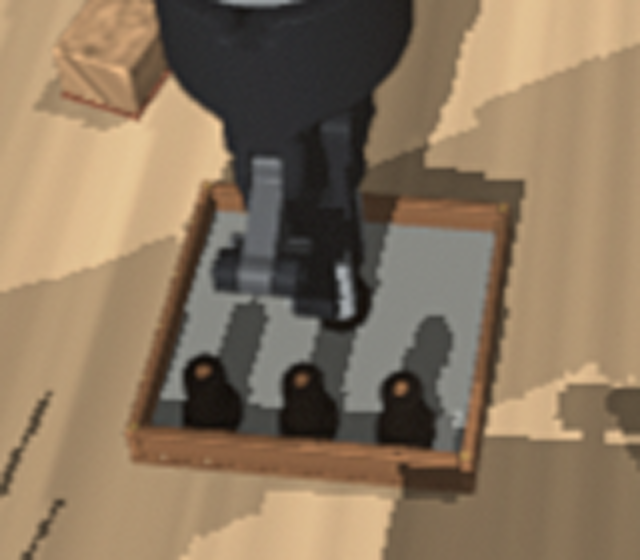

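The force reads 6 N up, so the plug is down on the felt. The side crop shows it at (345,310), clear of the stock. I'll release, opening modestly, and rise.

arm_command --steps '[{"hand": 0.17, "travel": [0, -0.002, 0], "rotation": [0, 0, 0]}, {"hand": 0.3, "travel": [0, 0, 0], "rotation": [0, 0, 0]}, {"hand": 0.4, "travel": [0, 0, 0], "rotation": [0, 0, 0]}, {"hand": 0.4, "travel": [0, -0.1, 0], "rotation": [0, 0, 0]}, {"hand": 0.4, "travel": [0, -0.15, 0], "rotation": [0, 0, 0]}, {"hand": 0.4, "travel": [0, -0.15, 0], "rotation": [0, 0, 0]}, {"hand": 0.4, "travel": [0, 0, 0], "rotation": [0, 0, 0]}]'

```text
time: 7.0
eef_pos: [0.4871, 0.3774, 0.1659]
tcp_rot: [0.707, -0.011, 0.011, -0.707]
contact_force: [-0.5, 0.1, -0.4]
opening: 0.402
```

```bash
python3 - <<'E'
from h import *
s=ctrl.get_state();p,d=ctrl.read_camera('wrist');cv2.imwrite('pics/w3.png',p);C=cloud('wrist',d,wristE(s))
k=(C[...,2]>.009)&(C[...,2]<.04)&(np.hypot(C[...,0]-.487,C[...,1]-.378)<.022)&(d>0)
P=C[k];print(k.sum(),P.mean(0),P.max(0));T=P[P[:,2]>.028];print(((T.max(0)+T.min(0))/2).round(4),np.ptp(T,axis=0).round(4))
E
python3 plan.py 0.464 0.0895 0.13 -25.8
```

```text
527 [0.48221865 0.37761722 0.02492791] [0.49116448 0.38690824 0.03555245]
[0.4845 0.3775 0.0318] [0.0134 0.0131 0.0075]
t 7.05 pos [0.4857 0.3766 0.1632] yaw -1.7 -> -25.8 q6 -1.05 op 0.402 F [ 0.  -0.4 -1.3]
rot total [ 0.006  0.802 -0.007] rows 3 each [ 0.002  0.267 -0.002]
trav total [ 0.351  0.111 -0.893] rows 5 each [ 0.07   0.022 -0.179]
```

View pics/w3.png

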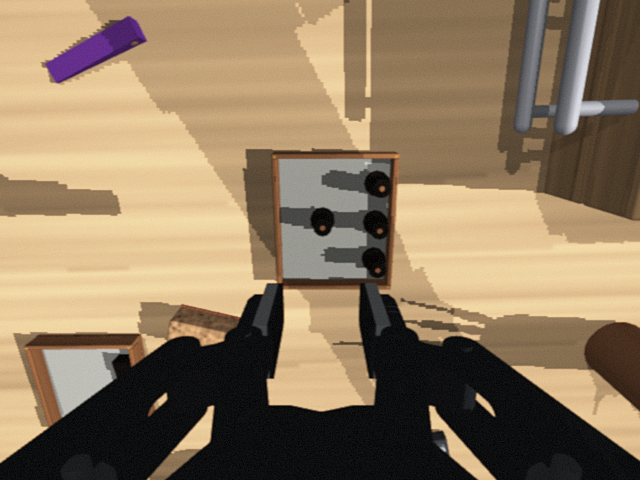

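The plug stands in its tray at (322,222), beside the three stock plugs, with its top at about 33 mm as it should be. Next is the wedge.

arm_command --steps '[{"hand": 0.4, "travel": [0, 0, 0], "rotation": [0, 0.267, 0]}, {"hand": 0.4, "travel": [0, 0, 0], "rotation": [0, 0.267, 0]}, {"hand": 0.4, "travel": [0, 0, 0], "rotation": [0, 0.267, 0]}, {"hand": 0.4, "travel": [0.07, 0.022, -0.179], "rotation": [0, 0, 0]}, {"hand": 0.4, "travel": [0.07, 0.022, -0.179], "rotation": [0, 0, 0]}, {"hand": 0.4, "travel": [0.07, 0.022, -0.179], "rotation": [0, 0, 0]}, {"hand": 0.4, "travel": [0.07, 0.022, -0.179], "rotation": [0, 0, 0]}, {"hand": 0.4, "travel": [0.07, 0.022, -0.179], "rotation": [0, 0, 0]}, {"hand": 0.4, "travel": [0, 0, 0], "rotation": [0, 0, 0]}]'

```text
time: 8.18
eef_pos: [0.4486, 0.0793, 0.1141]
tcp_rot: [0.694, -0.172, 0.152, -0.682]
contact_force: [0.4, -0.2, 0.1]
opening: 0.4
```

```bash
cat > seg.py <<'E'
from h import *
import sys
def seg(x,y,r,z0,z1,name=None):
    s=ctrl.get_state();p,d=ctrl.read_camera('wrist')
    if name: cv2.imwrite(name,p)
    C=cloud('wrist',d,wristE(s))
    k=(C[...,2]>z0)&(C[...,2]<z1)&(np.hypot(C[...,0]-x,C[...,1]-y)<r)&(d>0)
    P=C[k];q=cv2.minAreaRect(P[:,:2].astype(np.float32)*1000)
    l=cv2.fitLine(P[:,:2].astype(np.float32),cv2.DIST_L2,0,.01,.01).ravel()
    print(k.sum(),'rect',np.round(q[0],1),np.round(q[1],1),round(q[2],1),'line',np.degrees(np.arctan2(l[1],l[0])).round(1),'mean',P.mean(0).round(4),'z',np.percentile(P[:,2],[3,97]).round(4))
if __name__=='__main__': seg(*map(float,sys.argv[1:6]),sys.argv[6])
E
python3 seg.py .464 .0895 .045 .003 .02 pics/w4.png; python3 plan.py 0.464 0.0895 0.06 -25.8
```

```text
2109 rect [462.2  89.9] [74.9 60.9] 12.7 line -23.9 mean [0.4626 0.0896 0.0088] z [0.004  0.0131]
t 8.22 pos [0.4489 0.0807 0.1144] yaw -26.4 -> -25.8 q6 -1.14 op 0.4 F [-0.1  0.4 -0. ]
rot total [ 0.041 -0.019 -0.044] rows 1 each [ 0.041 -0.019 -0.044]
trav total [0.033 0.181 0.048] rows 1 each [0.033 0.181 0.048]
```

View pics/w4.png

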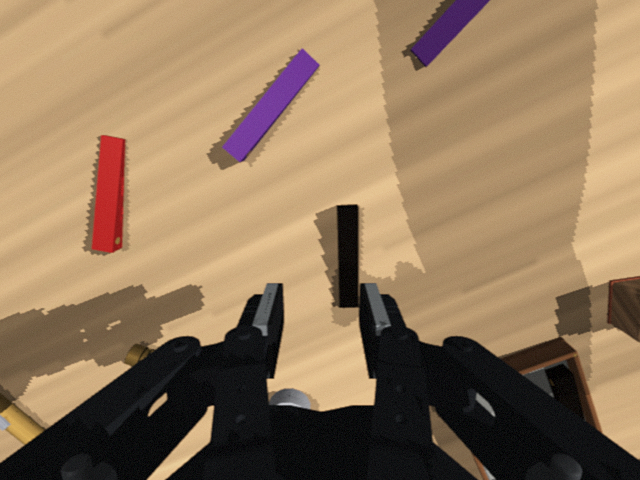

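The ebony wedge is at (347,256) in the wrist picture: centre (0.463, 0.090), yaw about -25°. I'll align and descend.

arm_command --steps '[{"hand": 0.4, "travel": [0.033, 0.09, 0.048], "rotation": [0.041, -0.04, -0.044]}, {"hand": 0.4, "travel": [0, 0.09, 0], "rotation": [0, 0, 0]}, {"hand": 0.4, "travel": [0, 0, 0], "rotation": [0, 0, 0]}]'

```text
time: 8.6
eef_pos: [0.463, 0.0921, 0.0571]
tcp_rot: [-0.69, 0.153, -0.152, 0.691]
contact_force: [0.2, 0.2, -0.7]
opening: 0.401
```

```bash
python3 plan.py 0.463 0.090 0.029 -25
```

```text
t 8.6 pos [0.463  0.0921 0.0571] yaw -25.0 -> -25.0 q6 -1.16 op 0.401 F [ 0.2  0.2 -0.7]
rot total [-0.002  0.001 -0.003] rows 1 each [-0.002  0.001 -0.003]
trav total [ 0.003  0.094 -0.006] rows 1 each [ 0.003  0.094 -0.006]
```

arm_command --steps '[{"hand": 0.4, "travel": [0.003, 0.08, -0.006], "rotation": [0, 0, 0]}, {"hand": 0.4, "travel": [0, 0.01, 0], "rotation": [0, 0, 0]}, {"hand": 0.4, "travel": [0, 0, 0], "rotation": [0, 0, 0]}]'

```text
time: 8.98
eef_pos: [0.4648, 0.0927, 0.0318]
tcp_rot: [-0.69, 0.151, -0.152, 0.692]
contact_force: [-0.0, 0.3, 0.8]
opening: 0.398
```

```bash
python3 plan.py 0.463 0.090 0.028 -25
```

```text
t 8.97 pos [0.4648 0.0927 0.0318] yaw -24.7 -> -25.0 q6 -1.16 op 0.398 F [-0.   0.3  0.8]
rot total [-0.006  0.009  0.002] rows 1 each [-0.006  0.009  0.002]
trav total [-0.002  0.013 -0.011] rows 1 each [-0.002  0.013 -0.011]
```

arm_command --steps '[{"hand": 0.4, "travel": [-0.002, 0.012, -0.011], "rotation": [0, 0, 0]}, {"hand": 0.4, "travel": [0, 0.001, 0], "rotation": [0, 0, 0]}, {"hand": 0.05, "travel": [0, 0, 0], "rotation": [0, 0, 0]}, {"hand": 0.05, "travel": [0, 0, 0], "rotation": [0, 0, 0]}, {"hand": 0.05, "travel": [0, 0, 0], "rotation": [0, 0, 0]}, {"hand": 0.05, "travel": [0, 0, 0], "rotation": [0, 0, 0]}, {"hand": 0.05, "travel": [0, 0, 0], "rotation": [0, 0, 0]}]'

```text
time: 9.85
eef_pos: [0.4647, 0.0899, 0.0304]
tcp_rot: [-0.689, 0.149, -0.154, 0.692]
contact_force: [-0.9, -0.7, -0.4]
opening: 0.143
```

```bash
python3 plan.py 0.463 0.090 0.029 -25
```

```text
t 9.85 pos [0.4647 0.0899 0.0304] yaw -24.7 -> -25.0 q6 -1.17 op 0.143 F [-0.9 -0.7 -0.4]
rot total [-0.01   0.009  0.011] rows 1 each [-0.01   0.009  0.011]
trav total [-0.005  0.005 -0.002] rows 1 each [-0.005  0.005 -0.002]
```

The width is right (0.143, the same as the 14 mm plug), but only the tips reach the wedge. I'll re-grip 3 mm lower.

arm_command --steps '[{"hand": 0.2, "travel": [0, 0, 0], "rotation": [0, 0, 0]}, {"hand": 0.25, "travel": [0, 0, 0], "rotation": [0, 0, 0]}, {"hand": 0.25, "travel": [0, 0.012, 0], "rotation": [-0.01, 0, 0.01]}, {"hand": 0.25, "travel": [0, 0.002, 0], "rotation": [0, 0, 0]}]'

```text
time: 10.35
eef_pos: [0.4647, 0.0899, 0.0259]
tcp_rot: [0.691, -0.151, 0.151, -0.69]
contact_force: [-0.2, -1.4, 0.0]
opening: 0.255
```

```bash
python3 plan.py 0.463 0.090 0.0275 -25
```

```text
t 10.35 pos [0.4647 0.0899 0.0259] yaw -24.7 -> -25.0 q6 -1.16 op 0.255 F [-0.2 -1.4  0. ]
rot total [0.001 0.009 0.   ] rows 1 each [0.001 0.009 0.   ]
trav total [-0.005 -0.005 -0.002] rows 1 each [-0.005 -0.005 -0.002]
```

arm_command --steps '[{"hand": 0.25, "travel": [0, -0.004, 0], "rotation": [0, 0, 0]}, {"hand": 0.05, "travel": [0, 0, 0], "rotation": [0, 0, 0]}, {"hand": 0.05, "travel": [0, 0, 0], "rotation": [0, 0, 0]}, {"hand": 0.05, "travel": [0, 0, 0], "rotation": [0, 0, 0]}, {"hand": 0.05, "travel": [0, 0, 0], "rotation": [0, 0, 0]}]'

```text
time: 10.98
eef_pos: [0.4648, 0.0899, 0.0272]
tcp_rot: [0.691, -0.151, 0.151, -0.69]
contact_force: [0.3, -0.1, 0.2]
opening: 0.152
```

```bash
python3 plan.py 0.463 0.090 0.0275 -25
```

```text
t 10.97 pos [0.4648 0.0899 0.0272] yaw -24.7 -> -25.0 q6 -1.16 op 0.152 F [ 0.3 -0.1  0.2]
rot total [0.001 0.009 0.   ] rows 1 each [0.001 0.009 0.   ]
trav total [-0.005 -0.001 -0.002] rows 1 each [-0.005 -0.001 -0.002]
```

arm_command --steps '[{"hand": 0.05, "travel": [0, -0.06, 0], "rotation": [0, 0, 0]}, {"hand": 0.05, "travel": [0, -0.13, 0], "rotation": [0, 0, 0]}, {"hand": 0.05, "travel": [0, -0.1, 0], "rotation": [0, 0, 0]}, {"hand": 0.05, "travel": [0, 0, 0], "rotation": [0, 0, 0]}]'

```text
time: 11.48
eef_pos: [0.4639, 0.0899, 0.1154]
tcp_rot: [0.691, -0.152, 0.151, -0.69]
contact_force: [-0.2, -0.7, -0.3]
opening: 0.152
```

```bash
python3 - <<'E'
from h import *
p,d=ctrl.read_camera('wrist');cv2.imwrite('pics/w5.png',p)
E
python3 plan.py .6467 .1468 .1 -1.5
```

```text
t 11.53 pos [0.4627 0.09   0.1139] yaw -24.7 -> -1.5 q6 -1.16 op 0.151 F [-0.2  0.2  0.2]
rot total [ 0.003 -0.775 -0.011] rows 3 each [ 0.001 -0.258 -0.004]
trav total [0.608 0.046 0.205] rows 4 each [0.152 0.012 0.051]
```

View pics/w5.png

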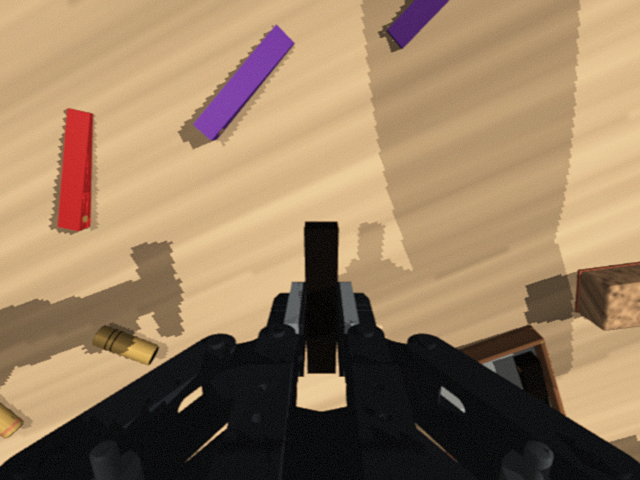

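The wedge is held square between the pads, spanning (320,225) to (320,372). On to its tray.

arm_command --steps '[{"hand": 0.05, "travel": [0, 0, 0], "rotation": [0, -0.258, 0]}, {"hand": 0.05, "travel": [0, 0, 0], "rotation": [0, -0.258, 0]}, {"hand": 0.05, "travel": [0, 0, 0], "rotation": [0, -0.258, 0]}, {"hand": 0.05, "travel": [0.152, 0, 0.051], "rotation": [0, 0, 0]}, {"hand": 0.05, "travel": [0.152, 0, 0.051], "rotation": [0, 0, 0]}, {"hand": 0.05, "travel": [0.152, 0, 0.051], "rotation": [0, 0, 0]}, {"hand": 0.05, "travel": [0.152, 0, 0.051], "rotation": [0, 0, 0]}, {"hand": 0.05, "travel": [0, 0, 0], "rotation": [0, 0, 0]}]'

```text
time: 12.52
eef_pos: [0.6393, 0.1497, 0.089]
tcp_rot: [0.708, -0.018, -0.008, -0.706]
contact_force: [-0.7, 0.1, -0.8]
opening: 0.149
```

```bash
python3 plan.py .6467 .1468 .055 -1.5
```

```text
t 12.53 pos [0.6393 0.1497 0.089 ] yaw -0.8 -> -1.5 q6 -1.48 op 0.149 F [-0.7  0.1 -0.8]
rot total [ 0.004  0.023 -0.07 ] rows 1 each [ 0.004  0.023 -0.07 ]
trav total [ 0.025  0.113 -0.009] rows 1 each [ 0.025  0.113 -0.009]
```

arm_command --steps '[{"hand": 0.05, "travel": [0.025, 0.04, -0.009], "rotation": [0.004, 0.023, -0.07]}, {"hand": 0.05, "travel": [0, 0.06, 0], "rotation": [0, 0, 0]}, {"hand": 0.05, "travel": [0, 0, 0], "rotation": [0, 0, 0]}]'

```text
time: 12.9
eef_pos: [0.6411, 0.1462, 0.0513]
tcp_rot: [0.707, -0.013, 0.005, -0.707]
contact_force: [-0.1, -0.0, -0.4]
opening: 0.15
```

```bash
python3 plan.py .6467 .1468 .035 -1.5
```

```text
t 12.9 pos [0.6411 0.1462 0.0513] yaw -1.5 -> -1.5 q6 -1.47 op 0.15 F [-0.1 -0.  -0.4]
rot total [ 0.003  0.    -0.022] rows 1 each [ 0.003  0.    -0.022]
trav total [0.018 0.054 0.002] rows 1 each [0.018 0.054 0.002]
```

arm_command --steps '[{"hand": 0.05, "travel": [0.018, 0.048, 0.002], "rotation": [0.003, 0, -0.022]}, {"hand": 0.05, "travel": [0, 0, 0], "rotation": [0, 0, 0]}]'

```text
time: 13.15
eef_pos: [0.6457, 0.1466, 0.0356]
tcp_rot: [-0.707, 0.009, -0.009, 0.707]
contact_force: [-0.1, -0.2, 1.1]
opening: 0.15
```

```bash
python3 plan.py .6467 .1468 .0327 -1.5
```

```text
t 13.15 pos [0.6457 0.1466 0.0356] yaw -1.5 -> -1.5 q6 -1.47 op 0.15 F [-0.1 -0.2  1.1]
rot total [-0.     0.    -0.001] rows 1 each [-0.     0.    -0.001]
trav total [0.003 0.01  0.001] rows 1 each [0.003 0.01  0.001]
```

arm_command --steps '[{"hand": 0.05, "travel": [0, 0.008, 0], "rotation": [0, 0, 0]}, {"hand": 0.05, "travel": [0, 0.002, 0], "rotation": [0, 0, 0]}]'

```text
time: 13.4
eef_pos: [0.6464, 0.1467, 0.0334]
tcp_rot: [-0.707, 0.009, -0.01, 0.707]
contact_force: [0.0, 0.3, -0.0]
opening: 0.151
```

```bash
python3 plan.py .6467 .1468 .0327 -1.5
```

```text
t 13.4 pos [0.6464 0.1467 0.0334] yaw -1.5 -> -1.5 q6 -1.47 op 0.151 F [ 0.   0.3 -0. ]
rot total [-0.001  0.     0.002] rows 1 each [-0.001  0.     0.002]
trav total [0.001 0.002 0.   ] rows 1 each [0.001 0.002 0.   ]
```

arm_command --steps '[{"hand": 0.05, "travel": [0, 0.004, 0], "rotation": [0, 0, 0]}, {"hand": 0.05, "travel": [0, 0.002, 0], "rotation": [0, 0, 0]}]'

```text
time: 13.65
eef_pos: [0.647, 0.1467, 0.0328]
tcp_rot: [-0.707, 0.008, -0.01, 0.707]
contact_force: [-1.2, 0.2, 1.7]
opening: 0.154
```

```bash
python3 plan.py .6467 .1468 .0327 -1.5|head -1
```

```text
t 13.65 pos [0.647  0.1467 0.0328] yaw -1.5 -> -1.5 q6 -1.47 op 0.154 F [-1.2  0.2  1.7]
```

Contact is beginning (1.7 N). I'll press 0.5 mm more, release and rise.

arm_command --steps '[{"hand": 0.05, "travel": [0, 0.002, 0], "rotation": [0, 0, 0]}, {"hand": 0.18, "travel": [0, 0, 0], "rotation": [0, 0, 0]}, {"hand": 0.3, "travel": [0, 0, 0], "rotation": [0, 0, 0]}, {"hand": 0.35, "travel": [0, 0, 0], "rotation": [0, 0, 0]}, {"hand": 0.35, "travel": [0, -0.08, 0], "rotation": [0, 0, 0]}, {"hand": 0.35, "travel": [0, -0.15, 0], "rotation": [0, 0, 0]}, {"hand": 0.35, "travel": [0, -0.15, 0], "rotation": [0, 0, 0]}, {"hand": 0.35, "travel": [0, 0, 0], "rotation": [0, 0, 0]}]'

```text
time: 14.65
eef_pos: [0.648, 0.1469, 0.1549]
tcp_rot: [-0.707, 0.007, -0.012, 0.707]
contact_force: [0.2, -0.5, 0.7]
opening: 0.351
```

```bash
python3 seg.py .6467 .1468 .045 .0085 .03 pics/w6.png
python3 plan.py .4775 -.0765 .13 41.5
```

```text
2753 rect [648.2 146.9] [88.5 76.6] 70.8 line 89.4 mean [0.6455 0.1491 0.0148] z [0.0097 0.0195]
t 14.7 pos [0.6466 0.1467 0.1522] yaw -1.5 -> 41.5 q6 -1.47 op 0.353 F [ 0.2 -0.3  0.2]
rot total [ 1.000e-03 -1.433e+00  5.000e-03] rows 5 each [ 0.    -0.287  0.001]
trav total [-0.915  0.074 -0.184] rows 5 each [-0.183  0.015 -0.037]
```

View pics/w6.png

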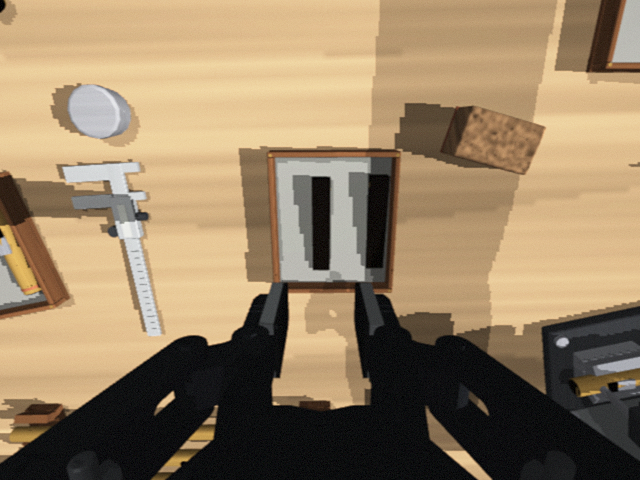

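The wedge lies flat at (321,223), parallel to its stock at (376,222). Next is the slide.

arm_command --steps '[{"hand": 0.45, "travel": [0, 0, 0], "rotation": [0, -0.287, 0]}, {"hand": 0.45, "travel": [0, 0, 0], "rotation": [0, -0.287, 0]}, {"hand": 0.45, "travel": [0, 0, 0], "rotation": [0, -0.287, 0]}, {"hand": 0.45, "travel": [0, 0, 0], "rotation": [0, -0.287, 0]}, {"hand": 0.45, "travel": [0, 0, 0], "rotation": [0, -0.287, 0]}, {"hand": 0.45, "travel": [-0.183, 0.015, -0.037], "rotation": [0, 0, 0]}, {"hand": 0.45, "travel": [-0.183, 0.015, -0.037], "rotation": [0, 0, 0]}, {"hand": 0.45, "travel": [-0.183, 0.015, -0.037], "rotation": [0, 0, 0]}, {"hand": 0.45, "travel": [-0.183, 0.015, -0.037], "rotation": [0, 0, 0]}, {"hand": 0.45, "travel": [-0.183, 0.015, -0.037], "rotation": [0, 0, 0]}, {"hand": 0.45, "travel": [0, 0, 0], "rotation": [0, 0, 0]}]'

```text
time: 16.08
eef_pos: [0.4709, -0.0862, 0.1209]
tcp_rot: [-0.655, -0.255, 0.265, 0.66]
contact_force: [0.5, 0.7, 0.3]
opening: 0.449
```

```bash
python3 seg.py .4775 -.0765 .035 .006 .02 pics/w7.png
python3 plan.py .4775 -.0765 .06 41.5
```

```text
1377 rect [476.5 -78.1] [43.3 16. ] 40.0 line 39.7 mean [ 0.4752 -0.0795  0.015 ] z [0.0094 0.0177]
t 16.12 pos [ 0.472  -0.0852  0.1213] yaw 43.3 -> 41.5 q6 -2.71 op 0.45 F [ 0.5 -0.4  0.7]
rot total [-0.023  0.058 -0.02 ] rows 1 each [-0.023  0.058 -0.02 ]
trav total [0.033 0.204 0.01 ] rows 2 each [0.017 0.102 0.005]
```

View pics/w7.png

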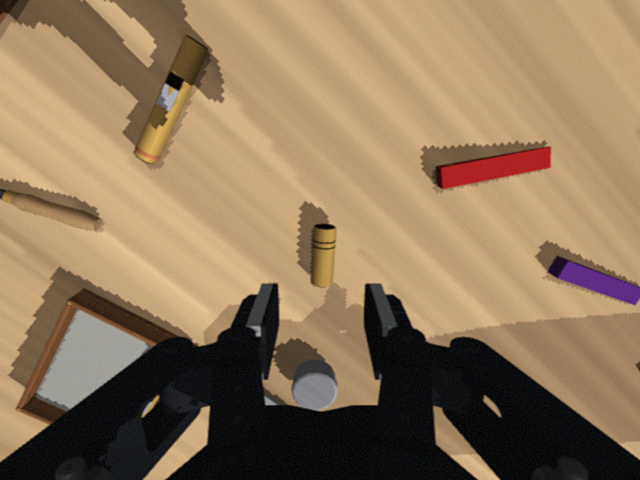

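The slide, a plain tube with two dark rings, is at (323,255): centre (0.477, -0.077), yaw 40°. Descending.

arm_command --steps '[{"hand": 0.45, "travel": [0.033, 0.1, 0.01], "rotation": [-0.023, 0.1, -0.02]}, {"hand": 0.45, "travel": [0, 0.1, 0], "rotation": [0, 0, 0]}, {"hand": 0.45, "travel": [0, 0, 0], "rotation": [0, 0, 0]}]'

```text
time: 16.5
eef_pos: [0.4788, -0.074, 0.0605]
tcp_rot: [0.664, 0.244, -0.243, -0.664]
contact_force: [-0.3, 0.0, 0.7]
opening: 0.451
```

```bash
python3 plan.py .477 -.0775 .03 40
```

```text
t 16.5 pos [ 0.4788 -0.074   0.0605] yaw 40.3 -> 40.0 q6 -2.64 op 0.451 F [-0.3  0.   0.7]
rot total [0.003 0.009 0.004] rows 1 each [0.003 0.009 0.004]
trav total [-0.012  0.102 -0.005] rows 1 each [-0.012  0.102 -0.005]
```

arm_command --steps '[{"hand": 0.45, "travel": [-0.012, 0.08, -0.005], "rotation": [0, 0, 0]}, {"hand": 0.4, "travel": [0, 0.02, 0], "rotation": [0, 0, 0]}, {"hand": 0.35, "travel": [0, 0, 0], "rotation": [0, 0, 0]}]'

```text
time: 16.88
eef_pos: [0.4807, -0.0764, 0.0332]
tcp_rot: [0.665, 0.247, -0.242, -0.662]
contact_force: [-0.1, -0.3, -0.9]
opening: 0.352
```

```bash
python3 plan.py .477 -.0775 .028 40
```

```text
t 16.88 pos [ 0.4807 -0.0764  0.0332] yaw 40.5 -> 40.0 q6 -2.65 op 0.352 F [-0.1 -0.3 -0.9]
rot total [0.011 0.016 0.009] rows 1 each [0.011 0.016 0.009]
trav total [-0.012  0.017  0.005] rows 1 each [-0.012  0.017  0.005]
```

arm_command --steps '[{"hand": 0.35, "travel": [-0.012, 0.017, 0.005], "rotation": [0.011, 0.016, 0.009]}, {"hand": 0.35, "travel": [0, 0, 0], "rotation": [0, 0, 0]}]'

```text
time: 17.12
eef_pos: [0.4783, -0.0779, 0.0298]
tcp_rot: [0.665, 0.243, -0.241, -0.664]
contact_force: [0.7, -0.5, -1.1]
opening: 0.351
```

```bash
python3 plan.py .477 -.0775 .028 40
```

```text
t 17.12 pos [ 0.4783 -0.0779  0.0298] yaw 40.0 -> 40.0 q6 -2.64 op 0.351 F [ 0.7 -0.5 -1.1]
rot total [ 0.005 -0.     0.003] rows 1 each [ 0.005 -0.     0.003]
trav total [-0.003  0.006  0.004] rows 1 each [-0.003  0.006  0.004]
```

arm_command --steps '[{"hand": 0.35, "travel": [-0.003, 0.006, 0.002], "rotation": [0.005, 0, 0.003]}, {"hand": 0.2, "travel": [0, 0, 0], "rotation": [0, 0, 0]}, {"hand": 0.05, "travel": [0, 0, 0], "rotation": [0, 0, 0]}, {"hand": 0.05, "travel": [0, 0, 0], "rotation": [0, 0, 0]}, {"hand": 0.05, "travel": [0, 0, 0], "rotation": [0, 0, 0]}, {"hand": 0.05, "travel": [0, 0, 0], "rotation": [0, 0, 0]}]'

```text
time: 17.88
eef_pos: [0.4777, -0.0783, 0.0287]
tcp_rot: [0.665, 0.242, -0.241, -0.664]
contact_force: [0.1, -0.6, 0.0]
opening: 0.176
```

```bash
python3 plan.py .477 -.0775 .028 40
```

```text
t 17.88 pos [ 0.4777 -0.0783  0.0287] yaw 40.0 -> 40.0 q6 -2.64 op 0.176 F [ 0.1 -0.6  0. ]
rot total [ 0.002 -0.001  0.002] rows 1 each [ 0.002 -0.001  0.002]
trav total [-0.     0.002  0.004] rows 1 each [-0.     0.002  0.004]
```

Gripped at z = 0.0287 with opening 0.176, which fits 16 mm. Lifting.

arm_command --steps '[{"hand": 0.05, "travel": [0, -0.06, 0], "rotation": [0, 0, 0]}, {"hand": 0.05, "travel": [0, -0.13, 0], "rotation": [0, 0, 0]}, {"hand": 0.05, "travel": [0, -0.1, 0], "rotation": [0, 0, 0]}, {"hand": 0.05, "travel": [0, 0, 0], "rotation": [0, 0, 0]}]'

```text
time: 18.38
eef_pos: [0.4768, -0.0781, 0.1169]
tcp_rot: [-0.664, -0.241, 0.242, 0.665]
contact_force: [0.5, -0.1, -0.6]
opening: 0.173
```

```bash
python3 - <<'E'
from h import *
p,d=ctrl.read_camera('wrist');cv2.imwrite('pics/w8.png',p)
E
python3 plan.py .5108 -.376 .11 -4.9
```

```text
t 18.43 pos [ 0.4758 -0.0777  0.1153] yaw 40.0 -> -4.9 q6 -2.64 op 0.177 F [ 1.   0.6 -0.4]
rot total [-0.005  1.496 -0.006] rows 5 each [-0.001  0.299 -0.001]
trav total [ 0.201  0.018 -0.981] rows 6 each [ 0.034  0.003 -0.163]
```

View pics/w8.png

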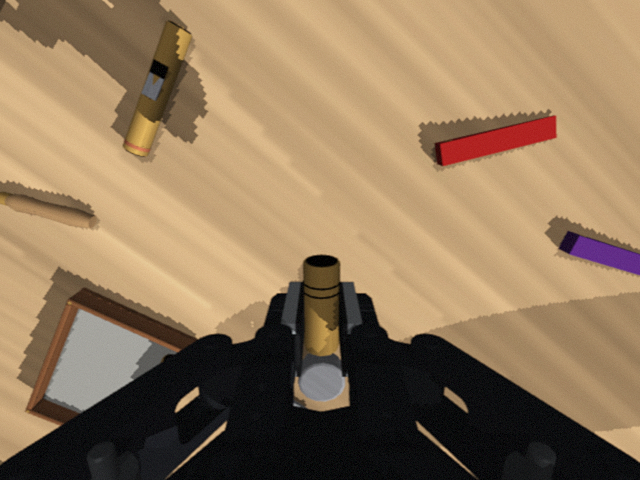

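The slide is held square at (321,305). On to its tray.

arm_command --steps '[{"hand": 0.05, "travel": [0, 0, 0], "rotation": [0, 0.299, 0]}, {"hand": 0.05, "travel": [0, 0, 0], "rotation": [0, 0.299, 0]}, {"hand": 0.05, "travel": [0, 0, 0], "rotation": [0, 0.299, 0]}, {"hand": 0.05, "travel": [0, 0, 0], "rotation": [0, 0.299, 0]}, {"hand": 0.05, "travel": [0, 0, 0], "rotation": [0, 0.299, 0]}, {"hand": 0.05, "travel": [0.034, 0, -0.163], "rotation": [0, 0, 0]}, {"hand": 0.05, "travel": [0.034, 0, -0.163], "rotation": [0, 0, 0]}, {"hand": 0.05, "travel": [0.034, 0, -0.163], "rotation": [0, 0, 0]}, {"hand": 0.05, "travel": [0.034, 0, -0.163], "rotation": [0, 0, 0]}, {"hand": 0.05, "travel": [0.034, 0, -0.163], "rotation": [0, 0, 0]}, {"hand": 0.05, "travel": [0.034, 0, -0.163], "rotation": [0, 0, 0]}, {"hand": 0.05, "travel": [0, 0, 0], "rotation": [0, 0, 0]}]'

```text
time: 19.92
eef_pos: [0.4917, -0.3773, 0.0834]
tcp_rot: [-0.698, 0.053, -0.025, 0.713]
contact_force: [-0.7, 0.4, -1.3]
opening: 0.178
```

```bash
python3 plan.py .5108 -.376 .055 -4.9
```

```text
t 19.93 pos [ 0.4917 -0.3773  0.0834] yaw -6.3 -> -4.9 q6 -2.27 op 0.178 F [-0.7  0.4 -1.3]
rot total [-0.037 -0.047 -0.077] rows 1 each [-0.037 -0.047 -0.077]
trav total [0.063 0.095 0.01 ] rows 1 each [0.063 0.095 0.01 ]
```

arm_command --steps '[{"hand": 0.05, "travel": [0.063, 0.0, 0.01], "rotation": [-0.037, -0.047, -0.077]}, {"hand": 0.05, "travel": [0, 0.08, 0], "rotation": [0, 0, 0]}, {"hand": 0.05, "travel": [0, 0, 0], "rotation": [0, 0, 0]}]'

```text
time: 20.3
eef_pos: [0.5082, -0.3717, 0.0514]
tcp_rot: [-0.704, 0.033, -0.028, 0.709]
contact_force: [0.3, 0.8, -1.1]
opening: 0.175
```

```bash
python3 plan.py .5108 -.376 .0365 -4.9
```

```text
t 20.3 pos [ 0.5082 -0.3717  0.0514] yaw -4.9 -> -4.9 q6 -2.28 op 0.175 F [ 0.3  0.8 -1.1]
rot total [-0.015  0.001 -0.015] rows 1 each [-0.015  0.001 -0.015]
trav total [ 0.01   0.05  -0.013] rows 1 each [ 0.01   0.05  -0.013]
```

arm_command --steps '[{"hand": 0.05, "travel": [0.01, 0.045, -0.013], "rotation": [-0.015, 0, -0.015]}, {"hand": 0.05, "travel": [0, 0, 0], "rotation": [0, 0, 0]}]'

```text
time: 20.55
eef_pos: [0.5107, -0.3746, 0.0367]
tcp_rot: [-0.706, 0.03, -0.03, 0.707]
contact_force: [-0.1, -0.3, -0.1]
opening: 0.177
```

```bash
python3 plan.py .5108 -.376 .0342 -4.9
```

```text
t 20.55 pos [ 0.5107 -0.3746  0.0367] yaw -4.8 -> -4.9 q6 -2.28 op 0.177 F [-0.1 -0.3 -0.1]
rot total [-0.001  0.003 -0.   ] rows 1 each [-0.001  0.003 -0.   ]
trav total [ 0.001  0.008 -0.005] rows 1 each [ 0.001  0.008 -0.005]
```

arm_command --steps '[{"hand": 0.05, "travel": [0, 0.007, -0.004], "rotation": [0, 0, 0]}, {"hand": 0.05, "travel": [0, 0.003, 0], "rotation": [0, 0, 0]}]'

```text
time: 20.8
eef_pos: [0.5111, -0.3763, 0.0345]
tcp_rot: [0.707, -0.029, 0.03, -0.706]
contact_force: [-0.2, -0.6, -0.4]
opening: 0.176
```

```bash
python3 plan.py .5108 -.376 .0342 -4.9
```

```text
t 20.8 pos [ 0.5111 -0.3763  0.0345] yaw -4.8 -> -4.9 q6 -2.28 op 0.176 F [-0.2 -0.6 -0.4]
rot total [0.001 0.003 0.002] rows 1 each [0.001 0.003 0.002]
trav total [-0.001  0.001  0.001] rows 1 each [-0.001  0.001  0.001]
```

arm_command --steps '[{"hand": 0.05, "travel": [0, 0.004, 0], "rotation": [0, 0, 0]}, {"hand": 0.05, "travel": [0, 0.002, 0], "rotation": [0, 0, 0]}]'

```text
time: 21.05
eef_pos: [0.5115, -0.3768, 0.0342]
tcp_rot: [0.707, -0.029, 0.03, -0.706]
contact_force: [-0.9, 1.4, 2.0]
opening: 0.176
```

```bash
python3 plan.py .5108 -.376 .0342 -4.9|head -1
```

```text
t 21.05 pos [ 0.5115 -0.3768  0.0342] yaw -4.8 -> -4.9 q6 -2.28 op 0.176 F [-0.9  1.4  2. ]
```

Contact with the felt, so I'll release and rise.

arm_command --steps '[{"hand": 0.05, "travel": [0, 0.002, 0], "rotation": [0, 0, 0]}, {"hand": 0.2, "travel": [0, 0, 0], "rotation": [0, 0, 0]}, {"hand": 0.3, "travel": [0, 0, 0], "rotation": [0, 0, 0]}, {"hand": 0.38, "travel": [0, 0, 0], "rotation": [0, 0, 0]}, {"hand": 0.38, "travel": [0, -0.08, 0], "rotation": [0, 0, 0]}, {"hand": 0.38, "travel": [0, -0.15, 0], "rotation": [0, 0, 0]}, {"hand": 0.38, "travel": [0, -0.15, 0], "rotation": [0, 0, 0]}, {"hand": 0.38, "travel": [0, 0, 0], "rotation": [0, 0, 0]}]'

```text
time: 22.05
eef_pos: [0.511, -0.3765, 0.149]
tcp_rot: [0.707, -0.03, 0.03, -0.706]
contact_force: [0.4, 0.1, -0.2]
opening: 0.377
```

```bash
python3 seg.py .5108 -.376 .028 .011 .04 pics/w9.png
python3 plan.py .469 -.2145 .13 12.5
```

```text
1196 rect [ 511.8 -377. ] [15.5 43.3] 85.6 line -4.8 mean [ 0.5103 -0.3768  0.0205] z [0.015  0.0231]
t 22.1 pos [ 0.5098 -0.3754  0.1463] yaw -4.8 -> 12.5 q6 -2.28 op 0.383 F [-0.1  0.2 -0.8]
rot total [-0.006 -0.578 -0.005] rows 2 each [-0.003 -0.289 -0.002]
trav total [-0.017  0.054  0.553] rows 3 each [-0.006  0.018  0.184]
```

View pics/w9.png

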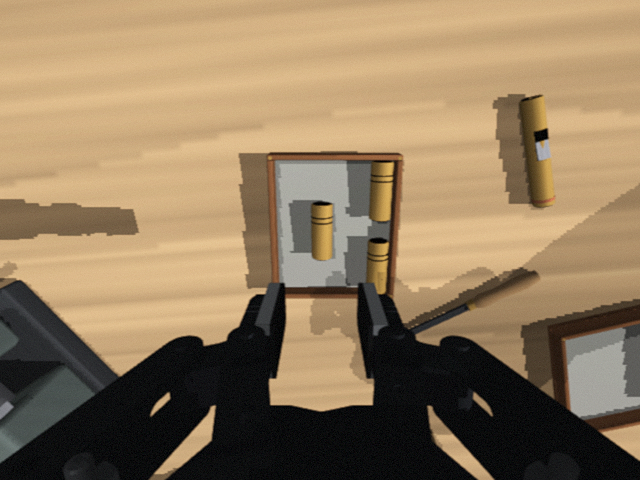

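The slide lies flat at (321,230), parallel to the two stock slides. Last is the head at (537,150).

arm_command --steps '[{"hand": 0.42, "travel": [0, 0, 0], "rotation": [0, -0.289, 0]}, {"hand": 0.42, "travel": [0, 0, 0], "rotation": [0, -0.289, 0]}, {"hand": 0.42, "travel": [-0.006, 0.01, 0.184], "rotation": [0, 0, 0]}, {"hand": 0.42, "travel": [-0.006, 0.01, 0.184], "rotation": [0, 0, 0]}, {"hand": 0.42, "travel": [-0.006, 0.01, 0.184], "rotation": [0, 0, 0]}, {"hand": 0.42, "travel": [0, 0, 0], "rotation": [0, 0, 0]}]'

```text
time: 22.85
eef_pos: [0.46, -0.2072, 0.1259]
tcp_rot: [-0.696, -0.074, 0.085, 0.709]
contact_force: [0.1, -1.2, 0.2]
opening: 0.422
```

```bash
python3 seg.py .469 -.2145 .05 .006 .02 pics/w10.png
python3 plan.py .469 -.2145 .06 12.5
```

```text
2257 rect [ 468.1 -216.3] [79.9 15. ] 11.7 line 12.2 mean [ 0.4651 -0.2168  0.0144] z [0.0092 0.0171]
t 22.9 pos [ 0.4611 -0.2091  0.1268] yaw 12.9 -> 12.5 q6 -2.42 op 0.42 F [ 0.5 -0.8 -0.3]
rot total [-0.034  0.013 -0.024] rows 1 each [-0.034  0.013 -0.024]
trav total [ 0.022  0.223 -0.023] rows 2 each [ 0.011  0.111 -0.012]
```

View pics/w10.png

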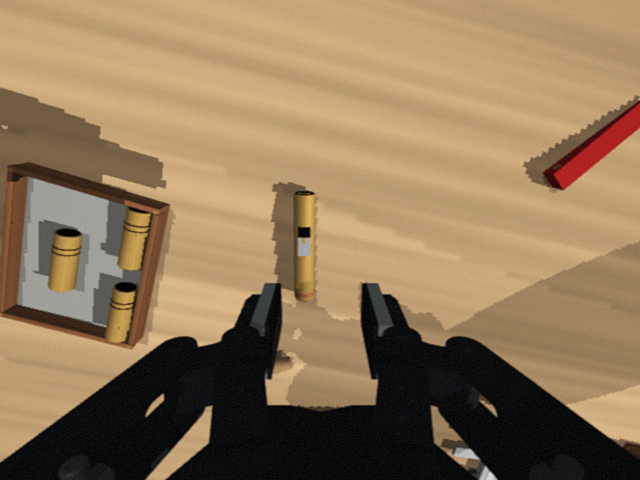

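The head is at (305,246), window up: centre (0.4685, -0.2155), yaw 12°. Descending.

arm_command --steps '[{"hand": 0.42, "travel": [0.022, 0.11, -0.024], "rotation": [-0.034, 0.025, -0.024]}, {"hand": 0.42, "travel": [0, 0.11, 0], "rotation": [0, 0, 0]}, {"hand": 0.42, "travel": [0, 0, 0], "rotation": [0, 0, 0]}]'

```text
time: 23.28
eef_pos: [0.4703, -0.2176, 0.0586]
tcp_rot: [0.704, 0.075, -0.073, -0.702]
contact_force: [0.1, -0.0, -0.0]
opening: 0.419
```

```bash
python3 plan.py .4685 -.2155 .032 12
```

```text
t 23.27 pos [ 0.4703 -0.2176  0.0586] yaw 12.0 -> 12.0 q6 -2.41 op 0.419 F [ 0.1 -0.  -0. ]
rot total [0.006 0.001 0.003] rows 1 each [0.006 0.001 0.003]
trav total [-0.004  0.089  0.008] rows 1 each [-0.004  0.089  0.008]
```

arm_command --steps '[{"hand": 0.42, "travel": [-0.004, 0.08, 0.008], "rotation": [0.006, 0, 0.003]}, {"hand": 0.35, "travel": [0, 0.01, 0], "rotation": [0, 0, 0]}, {"hand": 0.35, "travel": [0, 0, 0], "rotation": [0, 0, 0]}]'

```text
time: 23.65
eef_pos: [0.4715, -0.2195, 0.0343]
tcp_rot: [0.705, 0.075, -0.072, -0.702]
contact_force: [-0.4, -0.1, 0.3]
opening: 0.348
```

```bash
python3 plan.py .4685 -.2155 .0285 12
```

```text
t 23.65 pos [ 0.4715 -0.2195  0.0343] yaw 11.9 -> 12.0 q6 -2.41 op 0.348 F [-0.4 -0.1  0.3]
rot total [ 0.008 -0.003  0.007] rows 1 each [ 0.008 -0.003  0.007]
trav total [-0.007  0.019  0.015] rows 1 each [-0.007  0.019  0.015]
```

arm_command --steps '[{"hand": 0.35, "travel": [-0.007, 0.019, 0.015], "rotation": [0.008, 0, 0.007]}, {"hand": 0.35, "travel": [0, 0, 0], "rotation": [0, 0, 0]}]'

```text
time: 23.9
eef_pos: [0.4697, -0.2164, 0.0304]
tcp_rot: [0.704, 0.074, -0.072, -0.702]
contact_force: [-0.3, -0.2, 0.7]
opening: 0.346
```

```bash
python3 plan.py .4685 -.2155 .0285 12
```

```text
t 23.9 pos [ 0.4697 -0.2164  0.0304] yaw 11.9 -> 12.0 q6 -2.41 op 0.346 F [-0.3 -0.2  0.7]
rot total [ 0.005 -0.003  0.005] rows 1 each [ 0.005 -0.003  0.005]
trav total [-0.003  0.006  0.004] rows 1 each [-0.003  0.006  0.004]
```

arm_command --steps '[{"hand": 0.35, "travel": [-0.002, 0.007, 0.002], "rotation": [0.005, 0, 0.005]}, {"hand": 0.2, "travel": [0, 0, 0], "rotation": [0, 0, 0]}, {"hand": 0.05, "travel": [0, 0, 0], "rotation": [0, 0, 0]}, {"hand": 0.05, "travel": [0, 0, 0], "rotation": [0, 0, 0]}, {"hand": 0.05, "travel": [0, 0, 0], "rotation": [0, 0, 0]}, {"hand": 0.05, "travel": [0, 0, 0], "rotation": [0, 0, 0]}]'

```text
time: 24.65
eef_pos: [0.4696, -0.2162, 0.0292]
tcp_rot: [0.704, 0.074, -0.073, -0.703]
contact_force: [-0.2, -0.2, -0.6]
opening: 0.162
```

```bash
python3 plan.py .4685 -.2155 .0285 12
```

```text
t 24.65 pos [ 0.4696 -0.2162  0.0292] yaw 11.9 -> 12.0 q6 -2.41 op 0.162 F [-0.2 -0.2 -0.6]
rot total [ 0.003 -0.003  0.002] rows 1 each [ 0.003 -0.003  0.002]
trav total [-0.003  0.002  0.003] rows 1 each [-0.003  0.002  0.003]
```

Gripped at z = 0.0292. Lifting.

arm_command --steps '[{"hand": 0.05, "travel": [0, -0.06, 0], "rotation": [0, 0, 0]}, {"hand": 0.05, "travel": [0, -0.13, 0], "rotation": [0, 0, 0]}, {"hand": 0.05, "travel": [0, -0.1, 0], "rotation": [0, 0, 0]}, {"hand": 0.05, "travel": [0, 0, 0], "rotation": [0, 0, 0]}]'

```text
time: 25.15
eef_pos: [0.4695, -0.2161, 0.121]
tcp_rot: [0.704, 0.074, -0.073, -0.703]
contact_force: [-0.1, 0.6, -0.7]
opening: 0.16
```

```bash
python3 - <<'E'
from h import *
p,d=ctrl.read_camera('wrist');cv2.imwrite('pics/w11.png',p)
E
python3 plan.py .666 -.1395 .12 10.7
```

```text
t 25.2 pos [ 0.4686 -0.2155  0.1194] yaw 11.9 -> 10.7 q6 -2.41 op 0.16 F [-0.   0.  -0.7]
rot total [-0.001  0.04  -0.001] rows 1 each [-0.001  0.04  -0.001]
trav total [ 0.693 -0.002  0.127] rows 4 each [ 0.173 -0.     0.032]
```

View pics/w11.png

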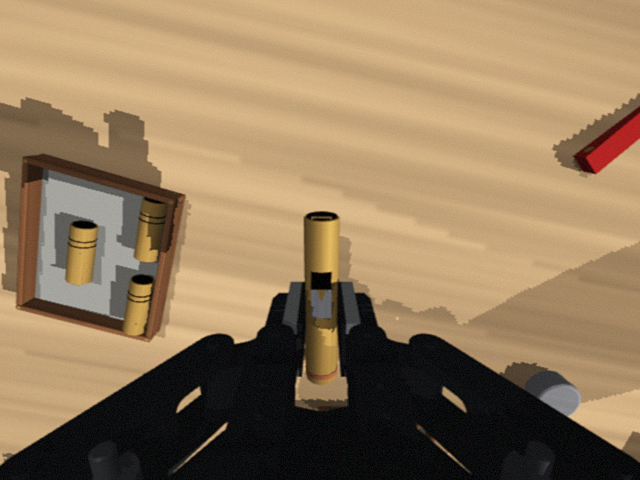

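The head is held with its window up, spanning (322,215) to (322,380). Moving to its tray.

arm_command --steps '[{"hand": 0.05, "travel": [0, 0, 0], "rotation": [0, 0.04, 0]}, {"hand": 0.05, "travel": [0.173, 0, 0.032], "rotation": [0, 0, 0]}, {"hand": 0.05, "travel": [0.173, 0, 0.032], "rotation": [0, 0, 0]}, {"hand": 0.05, "travel": [0.173, 0, 0.032], "rotation": [0, 0, 0]}, {"hand": 0.05, "travel": [0.173, 0, 0.032], "rotation": [0, 0, 0]}, {"hand": 0.05, "travel": [0, 0, 0], "rotation": [0, 0, 0]}]'

```text
time: 25.95
eef_pos: [0.6656, -0.1357, 0.1062]
tcp_rot: [-0.701, -0.057, 0.069, 0.707]
contact_force: [-0.3, -0.6, -1.2]
opening: 0.165
```

```bash
python3 plan.py .666 -.1395 .055 10.7
```

```text
t 25.95 pos [ 0.6656 -0.1357  0.1062] yaw 10.3 -> 10.7 q6 -2.1 op 0.165 F [-0.3 -0.6 -1.2]
rot total [-0.02  -0.015 -0.03 ] rows 1 each [-0.02  -0.015 -0.03 ]
trav total [-0.001  0.171 -0.013] rows 1 each [-0.001  0.171 -0.013]
```

arm_command --steps '[{"hand": 0.05, "travel": [0, 0.08, -0.013], "rotation": [-0.02, -0.015, -0.03]}, {"hand": 0.05, "travel": [0, 0.08, 0], "rotation": [0, 0, 0]}, {"hand": 0.05, "travel": [0, 0, 0], "rotation": [0, 0, 0]}]'

```text
time: 26.32
eef_pos: [0.6617, -0.1388, 0.0515]
tcp_rot: [-0.703, -0.062, 0.069, 0.705]
contact_force: [-1.1, -0.0, -0.6]
opening: 0.164
```

```bash
python3 plan.py .666 -.1395 .037 10.7
```

```text
t 26.32 pos [ 0.6617 -0.1388  0.0515] yaw 10.7 -> 10.7 q6 -2.11 op 0.164 F [-1.1 -0.  -0.6]
rot total [-0.008 -0.001 -0.017] rows 1 each [-0.008 -0.001 -0.017]
trav total [ 0.014  0.048 -0.005] rows 1 each [ 0.014  0.048 -0.005]
```

arm_command --steps '[{"hand": 0.05, "travel": [0.014, 0.045, -0.005], "rotation": [-0.008, 0, -0.017]}, {"hand": 0.05, "travel": [0, 0, 0], "rotation": [0, 0, 0]}]'

```text
time: 26.58
eef_pos: [0.6655, -0.1401, 0.0373]
tcp_rot: [-0.704, -0.065, 0.065, 0.704]
contact_force: [-0.3, 0.3, -0.9]
opening: 0.16
```

```bash
python3 plan.py .666 -.1395 .0347 10.7
```

```text
t 26.57 pos [ 0.6655 -0.1401  0.0373] yaw 10.6 -> 10.7 q6 -2.11 op 0.16 F [-0.3  0.3 -0.9]
rot total [-0.    -0.004  0.   ] rows 1 each [-0.    -0.004  0.   ]
trav total [0.002 0.009 0.002] rows 1 each [0.002 0.009 0.002]
```

arm_command --steps '[{"hand": 0.05, "travel": [0, 0.008, 0], "rotation": [0, 0, 0]}, {"hand": 0.05, "travel": [0, 0.003, 0], "rotation": [0, 0, 0]}]'

```text
time: 26.82
eef_pos: [0.6664, -0.1406, 0.0354]
tcp_rot: [0.704, 0.066, -0.064, -0.704]
contact_force: [-0.5, 0.2, -0.8]
opening: 0.16
```

```bash
python3 plan.py .666 -.1395 .0347 10.7
```

```text
t 26.82 pos [ 0.6664 -0.1406  0.0354] yaw 10.6 -> 10.7 q6 -2.11 op 0.16 F [-0.5  0.2 -0.8]
rot total [ 0.003 -0.004  0.005] rows 1 each [ 0.003 -0.004  0.005]
trav total [-0.001  0.002  0.004] rows 1 each [-0.001  0.002  0.004]
```

arm_command --steps '[{"hand": 0.05, "travel": [0, 0.005, 0], "rotation": [0, 0, 0]}, {"hand": 0.05, "travel": [0, 0.002, 0], "rotation": [0, 0, 0]}]'

```text
time: 27.08
eef_pos: [0.6671, -0.1408, 0.0348]
tcp_rot: [0.705, 0.067, -0.064, -0.703]
contact_force: [-1.4, 0.4, 2.1]
opening: 0.159
```

```bash
python3 plan.py .666 -.1395 .0347 10.7
```

```text
t 27.07 pos [ 0.6671 -0.1408  0.0348] yaw 10.6 -> 10.7 q6 -2.11 op 0.159 F [-1.4  0.4  2.1]
rot total [ 0.004 -0.004  0.007] rows 1 each [ 0.004 -0.004  0.007]
trav total [-0.003  0.     0.005] rows 1 each [-0.003  0.     0.005]
```

Contact. Releasing and rising.

arm_command --steps '[{"hand": 0.05, "travel": [0, 0.002, 0], "rotation": [0, 0, 0]}, {"hand": 0.19, "travel": [0, 0, 0], "rotation": [0, 0, 0]}, {"hand": 0.3, "travel": [0, 0, 0], "rotation": [0, 0, 0]}, {"hand": 0.37, "travel": [0, 0, 0], "rotation": [0, 0, 0]}, {"hand": 0.37, "travel": [0, -0.08, 0], "rotation": [0, 0, 0]}, {"hand": 0.37, "travel": [0, -0.15, 0], "rotation": [0, 0, 0]}, {"hand": 0.37, "travel": [0, -0.15, 0], "rotation": [0, 0, 0]}, {"hand": 0.37, "travel": [0, -0.1, 0], "rotation": [0, 0, 0]}, {"hand": 0.37, "travel": [0, 0, 0], "rotation": [0, 0, 0]}]'

```text
time: 28.2
eef_pos: [0.6679, -0.141, 0.1899]
tcp_rot: [0.706, 0.069, -0.061, -0.702]
contact_force: [-0.7, 0.4, 0.7]
opening: 0.371
```

```bash
python3 seg.py .666 -.1395 .025 .011 .04 pics/w12.png
python3 - <<'E'
from h import *
p,d=ctrl.read_camera('side');cv2.imwrite('pics/sd3.png',p)
p,d=ctrl.read_camera('scene');cv2.imwrite('pics/sc3.png',p)
E
```

```text
954 rect [ 666.3 -141.5] [49.9 14.4] 10.2 line 10.5 mean [ 0.6658 -0.1418  0.0201] z [0.0157 0.0228]
```

View pics/w12.png

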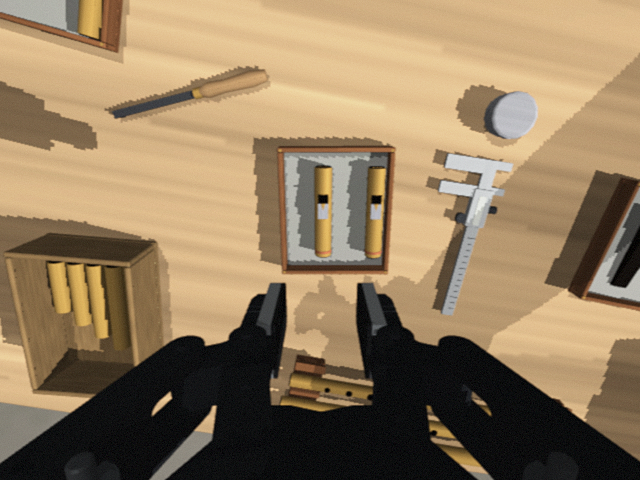

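View pics/sd3.png

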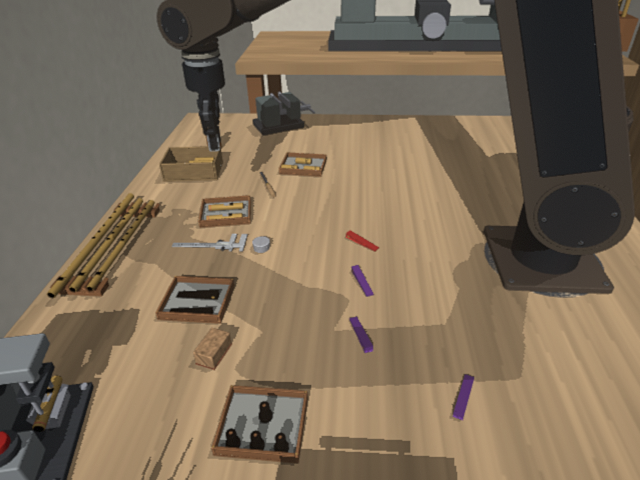

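View pics/sc3.png

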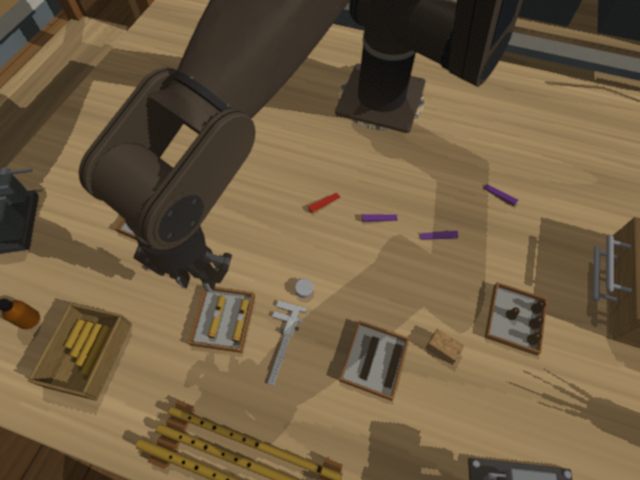

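The head lies window up at (323,210) in the wrist picture, parallel to its stock. The side view shows all four parts in their trays: slide (303,163), head (228,207), wedge (198,295) and plug (265,411). The calipers and file have not moved. Handing in.

```bash
python3 -c "
from plant import ctrl
print(ctrl.sign_off())"
```

```text
the job is handed in; nothing more can be done
None
```

All four parts are in the trays that hold their own kind, set down under light contact, and the job was handed in at about 28.5 s of 118 s. The sign-off gives no verdict, so the rest below comes from my own last camera checks.

- **Plug:** it stands on its foot about 2.5 mm from the middle of the free space. Its top was at about 33 mm, as expected on the felt.
- **Slide:** it lies flat within 2 mm of the middle, within about 1° of parallel to the stock.
- **Head:** it lies flat with the window up, within 2 mm of the middle and about 0.5° off parallel.
- **Wedge:** it was released at the middle of the free space and looks flat and parallel in the pictures. I have no clean number for it, because the depth measurement there also took in the tray walls and stock.
- **Calipers and file:** they look unmoved in the scene and side views. I did not measure their positions again.

- **Networks:** they missed the loose plug and also reported the purple and red look-alikes as the wedge. I took the plug's position from the picture and depth instead, and picked the wedge by its ebony colour.
- **Wedge grip:** the first grip was too shallow, so I opened and re-gripped about 3 mm lower before lifting.
- **Depth bias:** the tops of the slide and head read 1 to 2 mm high, which is within the camera calibration.

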